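# Pack up the painting corner

### The arm

A 6-joint arm with a two-finger parallel gripper is mounted at the origin on the work surface. World frame = base frame: x ahead of the robot, y to its left, z up, the work surface at z = 0. Lengths are in m, angles in rad, forces in N, time in s.
With the tool pointing down it reaches from about 0.325 to 0.9 m from the base axis. Payload 6.1 kg.
Tool frame: the origin (TCP) lies at the very end of the fingers, on their centre line; the grasp point (between the pads) lies 19 mm behind it; z points along the fingers, y is the line along which they close (so a half turn about z gives the same grasp; the last joint's range is limited). The gripper opens to 85 mm and grips with 20 to 120 N. Pads are 22 mm wide; open, the fingers measure 114 mm over their backs; the gripper's body (76 mm by 85 mm) begins 54 mm behind the grasp point. The pads swing forward as they close: fully open they stand 13 mm farther back than shut.
Start: joints at [-1.464, 0.22, 1.526, -0, 1.395, -0.126], TCP at [0.144, -0.608, 0.231] pointing down, gripper open.
Joint ranges: [-2.98, 2.98], [-0.91, 2.08], [0.09, 2.57], [-1.24, 4.39], [0.2, 2.65], [-2.68, 2.68]. Speed limits (rad/s): [2.57, 2.57, 3.01, 3.14, 3.14, 3.14].

### API

Orientations are given as a unit quaternion [x, y, z, w].
In Python, from bench import r gives the robot as it stands.
- The arm moves only by the shell command python3 -m jog 'ROWS' [OPENING]. ROWS is JSON, a list of rows, each a list of 2 entries, a list of its own where there are three numbers: the shift along the tool's x, y, z scaled (see below), then the turn, a rotation vector about the tool's x, y, z scaled (see below). A call has 1 to 20 rows; each row is the pose to reach, as a shift and turn from the pose commanded when the call began, along the tool's axes at that moment; what a row does not reach only later rows make up. The controller multiplies each number of a shift by 0.15 m and each number of a turn by 45 degrees. A row lasts 1/10 s, in which the tool goes at most 50 mm and 8.59 degrees, less where a joint would pass 70% of its speed; a pose out of reach is approached as far as the arm can. A call with a number of a shift or a turn outside -1 to 1 is refused whole. A call with a gripper value outside its range is refused whole. OPENING is the opening, from -1 (shut) to 1 (fully open), so that 0 is half open, set as the call begins (- or left out, the last holds). The fingers move at their own pace and stop on an object; the grip force is fixed at half the most. Time passes only in rows, so rows that repeat a pose let the fingers close. It gives the time, the measured TCP pose, the force, the opening and the grip force at its end, in the units of the state.
- r.read_state(): the state, without advancing time (a new reading comes with each control period).
- r.camera(name): name is "scene" or "top" or "wrist"; returns the picture (384x512x3 uint8, red, green, blue); there is no depth.
- r.camera_params(name): a dict with "fx", "fy", "cx", "cy" (pixels), "R" (3x3) and "t" (3): a world point X has camera coordinates R X + t. Camera axes: x right, y down, z forward; pixel columns grow to the right and rows downward; lengths in m; the calibration is good to about 2 mm. A picture is of the moment at which its call begins: read the wrist's pose just before it. camera_params takes no time and is no camera call; for the wrist camera it gives the pose at the moment of the call.
- r.finish_job(): hands the job in; it is judged then, once.
Trained networks look in the newest picture that a camera, given by its name, has taken for a name from the list of things; names that differ only in an ending like _2 or _b are one class to them, and where a whole thing is asked for, a point or a joint stands for the part that bears it (a point fixed in the world has none). Each returns a list of dicts, best first, with "score" (0 to 1); they miss things now and then, are a little off and sometimes report something else, mostly with a low value. They report only what shows in the picture. A call takes as long as a camera call. They do not tell look-alikes from the thing itself.
- r.search_frame(camera, label): "location" ([row, column] as shares, 0 to 1, of the picture: columns of its width, rows of its height, amid what is visible of it).
- r.outline_of(camera, label): "pixels" (384x512 bool, what is visible of it) and "location" ([row, column] as shares, 0 to 1, of the picture: columns of its width, rows of its height, amid what is visible of it).
The state is a dict: "clock": time; "qpos": joint angles; "qvel": joint speeds; "effort": joint torques, N m; "ee_pos": TCP position; "ee_rot": TCP orientation; "force": force on the tool from outside, world axes, zero at the start; "ft_torque": the same for the moment, N m; "grip_width": finger opening in m; "grasp_force": force on a finger pad.
Only numpy, scipy, OpenCV 4.12 (cv2) and the standard library are available. Lean on these libraries where they do the work, as an engineer would, in place of code of your own. Each camera call takes 0.05 s, during which the arm holds its last target. There are 200 camera calls.

### The job

Pack up after painting: lay every brush flat inside the green kit box, then shut its lid all the way, then swing the brass hasp over until it lies flat over the staple. Each paint tin goes, hanging upright by its handle and still, on the swivel hook of its own colour: turn that hook round first so that it points straight out over the drip tray of its stand, and have the tin hang over the middle of the tray. Keep the tins upright throughout and leave everything else on the bench where it is.

Things in the scene. Friction and masses are not known exactly. Their poses are not given: they have to be found in the camera images.
- brush0: Paint brush, pale wooden handle, 150 long, 18 thick, 60 g; may be absent. Origin: underside, middle of its length; x runs along it from handle end (-75) to bristle tip (+75), z up. Grip the copper ferrule (x -7 to +27, 30 wide) at about x = +10, the balance point; handle 14 to 18 wide, bristles 28. Starts on a 3 thick sheet of white card, side by side 65 apart.
- brush1: Paint brush, yellow handle, 150 long, 18 thick, 60 g; may be absent. Origin: underside, middle of its length; x runs along it from handle end (-75) to bristle tip (+75), z up. Grip the copper ferrule (x -7 to +27, 30 wide) at about x = +10, the balance point; handle 14 to 18 wide, bristles 28. Starts on a 3 thick sheet of white card, side by side 65 apart.
- brush2: Paint brush, black handle, 150 long, 18 thick, 60 g; may be absent. Origin: underside, middle of its length; x runs along it from handle end (-75) to bristle tip (+75), z up. Grip the copper ferrule (x -7 to +27, 30 wide) at about x = +10, the balance point; handle 14 to 18 wide, bristles 28. Starts on a 3 thick sheet of white card, side by side 65 apart.
- kit_box: Green steel kit box, fixed to the bench, outside 190 (x) x 210 (y) x 60 high, walls and floor 5 thick (inside 180 x 200 x 55 deep). Origin: underside centre; z up. Its lid is hinged on the +x side, its hasp on the -y side. Three brushes fit side by side, lying along x.
- lid (a joint): Kit box lid angle, rad: 0 = shut on the rim, 1.5 to 1.85 = standing open (start). Stiff: stays where left, moves with 0.2 N m (1 to 1.5 N at the free edge). Plate 190 (hinge to free edge) x 210 x 8; push it shut on its outer face. On that face a black knob, 35 high, 160 from the hinge, at mid width, and a brass staple, 11 high, 165 from the hinge and 70 towards the box's -y side.
- lid_hinge (a point): Middle of the lid's hinge line, at the box's +x top edge, on the lid's underside. Turns with the lid: -x points from hinge to free edge, y is the box's y, z the normal of the outer face (which lies 8 along z).
- hasp (a joint): Brass hasp flap, hinge angle in rad: 0 = lying flat over the lid with the staple through its slot (closed), pi/2 = upright, 1.7 to 1.95 = start, leaning outwards (to the box's -y side). Slightly stiff (0.03 N m): stays where it is left. Flap 66 long, 34 wide, 4 thick.
- hasp_hinge (a point): On the hasp's hinge line, middle of the flap's width; at -70, -111, 73 in the box's frame. Turns with the flap: x along the hinge (the box's x), y from hinge to free end (66), z the normal of the outer face (upper when closed). It lies in the flap's middle plane. The solid end strip runs from y 50 to 66.
- red_stand: Stand of the red hook, fixed to the bench: steel base 8 thick with a shallow aluminium drip tray (rim 14 high) and a post of 18 diameter. Origin: under the post; z up. The drip tray lies on the stand's -x side, from 4 to 110 away from the post, 120 wide, centred on y = 0.
- red_hook (a joint): Swivel angle of the red hook about its post, rad, counted anticlockwise seen from above: 0 = pointing along the stand's -x, straight over the middle of its drip tray. Turns to 2.7 either way; starts turned 0.9 to 2.2 aside. A little stiff (0.06 N m), stays where it is left.
- red_pivot (a point): On the post's axis at the height of the red hook's arm, 190 above the bench. Turns with the hook: -x points along the arm, a red bar of 10 diameter, level for 85 from here, then turned up to a tip 89 out, whose top is 21 above this point. Hub 28 diameter, top 10 above this point. A handle rests best about 55 out along the arm.
- red_tin: Paint tin with a red band, 68 diameter, 70 high, about 250 g; may be absent. Origin: underside centre, z up. A stiff bail handle (bar 8 diameter) stands in its y-z plane: sides at y = +-40, sloping straight from y = +-34, z = 115 up to the peak y = 0, z = 131 (bar centre; 57 clear under it). Pinch a slope across the bar (along x) 24 beside the peak, z = 120; the peak goes over the hook.
- blue_stand: Stand of the blue hook, fixed to the bench: steel base 8 thick with a shallow aluminium drip tray (rim 14 high) and a post of 18 diameter. Origin: under the post; z up. The drip tray lies on the stand's -x side, from 4 to 110 away from the post, 120 wide, centred on y = 0.
- blue_hook (a joint): Swivel angle of the blue hook about its post, rad, counted anticlockwise seen from above: 0 = pointing along the stand's -x, straight over the middle of its drip tray. Turns to 2.7 either way; starts turned 0.9 to 2.2 aside. A little stiff (0.06 N m), stays where it is left.
- blue_pivot (a point): On the post's axis at the height of the blue hook's arm, 190 above the bench. Turns with the hook: -x points along the arm, a blue bar of 10 diameter, level for 85 from here, then turned up to a tip 89 out, whose top is 21 above this point. Hub 28 diameter, top 10 above this point. A handle rests best about 55 out along the arm.
- blue_tin: Paint tin with a blue band, 68 diameter, 70 high, about 250 g; may be absent. Origin: underside centre, z up. A stiff bail handle (bar 8 diameter) stands in its y-z plane: sides at y = +-40, sloping straight from y = +-34, z = 115 up to the peak y = 0, z = 131 (bar centre; 57 clear under it). Pinch a slope across the bar (along x) 24 beside the peak, z = 120; the peak goes over the hook.
- hammer: Bystander, loose, leave alone: hammer, wooden handle, 260 long, near the robot. Origin: underside centre.
- sanding_block: Bystander, loose, leave alone: cork sanding block 70 x 45 x 30. Origin: underside centre.
- screw_jar: Bystander, loose, leave alone: glass jar with yellow cap, 60 diameter, 80 high. Origin: underside centre.
- tape_roll: Bystander, loose, leave alone: yellow tape roll, 100 diameter, 25 high. Origin: underside centre.
- glue_bottle: Bystander, loose, leave alone: white glue bottle, 56 diameter, 150 high. Origin: underside centre.
- mug: Bystander, loose, leave alone: white mug, 76 diameter, 85 high. Origin: underside centre.
- offcut: Bystander, loose, leave alone: pale wooden offcut 100 x 50 x 22. Origin: underside centre.
Things that resemble listed ones, but are neither listed nor needed, are in the scene too. Leave any brown or purple look-alike of the blue_tin alone.

How it is judged:
On the way, in this order (a step that is already met when the one before it is completed fails the run):
1. every brush that is there lies in the kit box while the lid is open (x of brush0 in the frame of kit_box between -0.06 and 0.06 m and y of brush0 in the frame of kit_box between -0.095 and 0.095 m and z of brush0 in the frame of kit_box between -0.005 and 0.045 m and x of brush1 in the frame of kit_box between -0.06 and 0.06 m and y of brush1 in the frame of kit_box between -0.095 and 0.095 m and z of brush1 in the frame of kit_box between -0.005 and 0.045 m and x of brush2 in the frame of kit_box between -0.06 and 0.06 m and y of brush2 in the frame of kit_box between -0.095 and 0.095 m and z of brush2 in the frame of kit_box between -0.005 and 0.045 m and value of joint lid above 1 rad), for 0.3 s.
2. the lid is shut (value of joint lid below 0.06 rad), for 0.2 s.
3. the hasp lies over the staple (value of joint hasp below 0.12 rad), for 0.2 s.
At the end, for the whole second after the job is handed in: Brushes in the box; lid within 0.06 rad of shut, hasp within 0.12 of flat. Each tin hangs still on its own hook, tilt under 0.3 rad, underside 50 to 100 mm up, middle 30 to 100 mm from the post and within 35 mm of the tray's middle line. Unused hooks may stay as they are (x of brush0 in the frame of kit_box between -0.06 and 0.06 m and y of brush0 in the frame of kit_box between -0.095 and 0.095 m and z of brush0 in the frame of kit_box between -0.005 and 0.045 m and x of brush1 in the frame of kit_box between -0.06 and 0.06 m and y of brush1 in the frame of kit_box between -0.095 and 0.095 m and z of brush1 in the frame of kit_box between -0.005 and 0.045 m and x of brush2 in the frame of kit_box between -0.06 and 0.06 m and y of brush2 in the frame of kit_box between -0.095 and 0.095 m and z of brush2 in the frame of kit_box between -0.005 and 0.045 m and value of joint lid below 0.06 rad and value of joint hasp below 0.12 rad and z of red_tin in the frame of red_stand between 0.05 and 0.1 m and x of red_tin in the frame of red_stand between -0.1 and -0.03 m and y of red_tin in the frame of red_stand between -0.035 and 0.035 m and angle between each of red_tin, blue_tin's own z axis and vertical below 0.3 rad and linear speed of each of red_tin, blue_tin below 0.05 m/s and z of blue_tin in the frame of blue_stand between 0.05 and 0.1 m and x of blue_tin in the frame of blue_stand between -0.1 and -0.03 m and y of blue_tin in the frame of blue_stand between -0.035 and 0.035 m); the robot touches nothing.
It fails at once if a paint tin is tipped over (beyond 0.8 rad) (angle between any of red_tin, blue_tin's own z axis and vertical above 0.8 rad).
It fails at once if a bystander is moved by more than 50 mm (distance of any of hammer, sanding_block, screw_jar, tape_roll, glue_bottle, mug, offcut from where it was at the start of the episode above 0.05 m).
Of brush0, brush1, brush2 only 2 to 3 are there at a start; the rules pass over those that are not, and their reading is None.
Of red_tin, blue_tin only 1 to 2 are there at a start; the rules pass over those that are not, and their reading is None.
At some moment in a run one of brush0, brush1, brush2 may be knocked a few centimetres aside while the robot is not near it.
It also fails if it takes over 210 s, if anything falls off the work surface, if the arm or the gripper's body presses on something with over 40 N, if the wrist force passes 120 N, or if a joint passes its speed limit or range.

## Working session

There is one attempt and no reset: what is moved stays moved. The work goes in short steps, Python scripts to look and compute and a shell command to move; the robot and the scene stay as the last step left them, time stands still between calls to the robot, and variables do not carry over. Pictures are saved under pics/ and viewed, at most 14 in all, crops included, and the job is handed in when it is done.

```bash
ls; mkdir -p pics
cat > h.py <<'E'
import numpy as np, cv2
from bench import r
from scipy.spatial.transform import Rotation as Ro
def shot(cam,name):
    im=r.camera(cam); cv2.imwrite(f'pics/{name}.png',cv2.cvtColor(im,cv2.COLOR_RGB2BGR)); return im
def ray(cam,u,v):
    p=r.camera_params(cam);R=np.array(p['R']);t=np.array(p['t'])
    d=R.T@np.array([(u-p['cx'])/p['fx'],(v-p['cy'])/p['fy'],1]); return -R.T@t,d
def atz(cam,u,v,z):
    c,d=ray(cam,u,v); return c+d*(z-c[2])/d[2]
def proj(cam,X):
    p=r.camera_params(cam);q=np.array(p['R'])@np.array(X)+np.array(p['t']); return p['fx']*q[0]/q[2]+p['cx'],p['fy']*q[1]/q[2]+p['cy']
def tri(c1,uv1,c2,uv2):
    A=[];b=[]
    o1,d1=ray(c1,*uv1);o2,d2=ray(c2,*uv2)
    s=np.linalg.lstsq(np.c_[d1,-d2],o2-o1,rcond=None)[0]
    p,q=o1+s[0]*d1,o2+s[1]*d2; return (p+q)/2,np.linalg.norm(p-q)
def togo(pos,yaw=None,rot=None):
    """shift/turn in jog units from the current measured pose; tool-down yaw: direction of tool y"""
    s=r.read_state();R0=Ro.from_quat(s['ee_rot'])
    sh=R0.inv().apply(np.array(pos)-s['ee_pos'])/.15
    if yaw is not None:
        y=np.array([np.cos(yaw),np.sin(yaw),0]);z=np.array([0,0,-1]);best=None
        for sg in(1,-1):
            R=Ro.from_matrix(np.c_[np.cross(sg*y,z),sg*y,z]);v=(R0.inv()*R)
            if best is None or v.magnitude()<best.magnitude(): best=v
        tv=best.as_rotvec(degrees=True)/45
    elif rot is not None: tv=(R0.inv()*rot).as_rotvec(degrees=True)/45
    else: tv=np.zeros(3)
    print('shift',np.round(sh,3),'turn',np.round(tv,3),'rows>=',int(np.ceil(max(np.linalg.norm(sh)*3,np.linalg.norm(tv)*45/8.59))))
E
python3 - <<'E'
from h import *
shot('scene','s0');shot('top','t0')
s=r.read_state();print({k:np.round(v,3).tolist() for k,v in s.items()})
for c in('scene','top'):
    p=r.camera_params(c);print(c,p['fx'],(-np.array(p['R']).T@p['t']).round(3))
a=cv2.imread('pics/s0.png');b=cv2.imread('pics/t0.png')
E
```

```text
pics
{'clock': 0.1, 'qpos': [-1.464, 0.221, 1.528, -0.0, 1.395, -0.126], 'qvel': [0.0, -0.003, -0.002, -0.001, 0.002, 0.002], 'effort': [0.001, -49.824, -39.055, -0.0, 0.006, 0.0], 'ee_pos': [0.144, -0.608, 0.23], 'ee_rot': [0.993, 0.116, 0.0, -0.001], 'force': [-0.267, -0.216, 0.421], 'ft_torque': [0.017, 0.01, 0.007], 'grasp_force': 0.0, 'grip_width': 0.086}
scene 391.4092031437342 [ 1.647 -0.027  1.246]
top 469.8427801790435 [0.23  0.012 1.618]
```

View pics/s0.png

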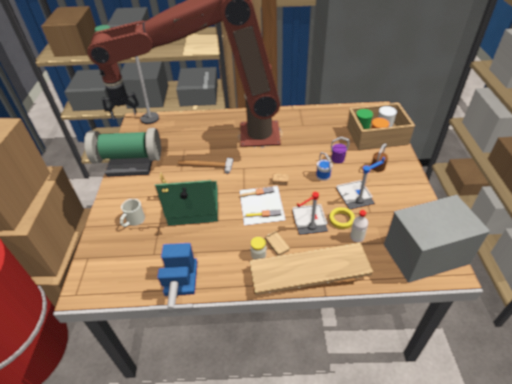

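View pics/t0.png

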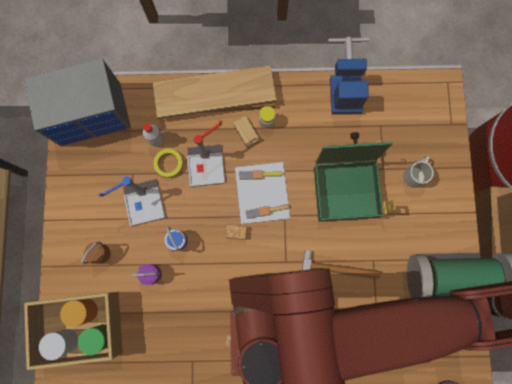

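Run:
```python
from h import *
for n in 'brush0 brush1 brush2 kit_box lid hasp red_stand red_hook red_tin blue_stand blue_hook blue_tin'.split():
    for c in('scene','top'):
        print(n,c,[(round(d['score'],2),int(d['location'][1]*512),int(d['location'][0]*384)) for d in r.search_frame(c,n)[:4]])
```

```text
brush0 scene [(0.77, 261, 215), (0.59, 262, 194), (0.57, 356, 195), (0.42, 312, 217)]
brush0 top [(0.77, 260, 209), (0.55, 253, 173), (0.38, 203, 132)]
brush1 scene [(0.77, 261, 215), (0.59, 262, 194), (0.57, 356, 195), (0.42, 312, 217)]
brush1 top [(0.77, 260, 209), (0.55, 253, 173), (0.38, 203, 132)]
brush2 scene [(0.77, 261, 215), (0.59, 262, 194), (0.57, 356, 195), (0.42, 312, 217)]
brush2 top [(0.77, 260, 209), (0.55, 253, 173), (0.38, 203, 132)]
kit_box scene [(0.84, 188, 199), (0.59, 262, 247)]
kit_box top [(0.68, 350, 182)]
lid scene [(0.85, 186, 195), (0.28, 133, 210)]
lid top [(0.68, 355, 153)]
hasp scene [(0.61, 312, 215)]
hasp top [(0.38, 387, 205)]
red_stand scene []
red_stand top [(0.8, 206, 165)]
red_hook scene [(0.47, 310, 196)]
red_hook top [(0.56, 199, 134), (0.48, 388, 204)]
red_tin scene []
red_tin top []
blue_stand scene [(0.84, 356, 193)]
blue_stand top [(0.57, 140, 199), (0.16, 150, 132)]
blue_hook scene []
blue_hook top [(0.53, 335, 269), (0.45, 119, 183)]
blue_tin scene [(0.83, 381, 162), (0.64, 337, 153), (0.55, 325, 170)]
blue_tin top [(0.95, 96, 256), (0.68, 174, 238), (0.67, 151, 272), (0.29, 233, 231)]
```

The scene shows two brushes (pale and yellow, top px (265,211) and (262,174)), an open box at (350,182), the blue tin at (175,239), and no red tin. Purple and brown look-alikes stand at (148,273) and (96,255). I'll enlarge the top view for measuring.

Run:
```python
from h import *
b=cv2.imread('pics/t0.png')[115:255,90:280]
cv2.imwrite('pics/t0a.png',cv2.resize(b,None,fx=4,fy=4,interpolation=cv2.INTER_CUBIC))
b=cv2.imread('pics/t0.png')[125:230,230:410]
cv2.imwrite('pics/t0b.png',cv2.resize(b,None,fx=4.4,fy=4.4,interpolation=cv2.INTER_CUBIC))
```

```text
(no output)
```

View pics/t0a.png

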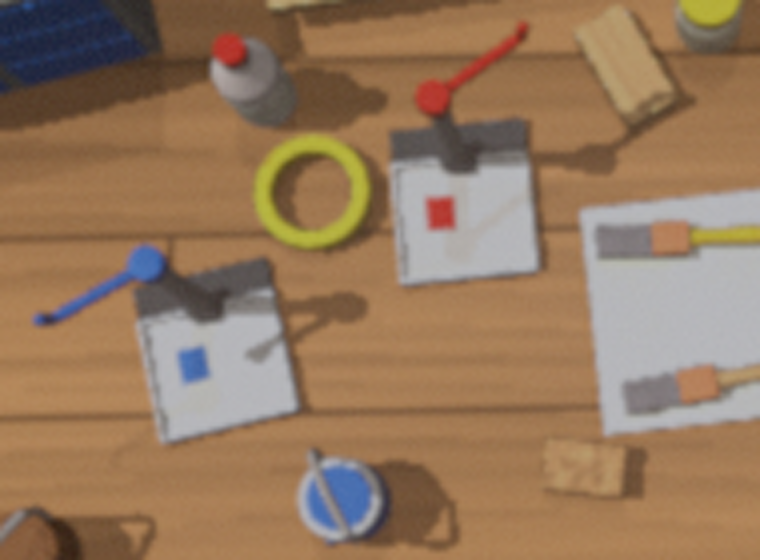

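View pics/t0b.png

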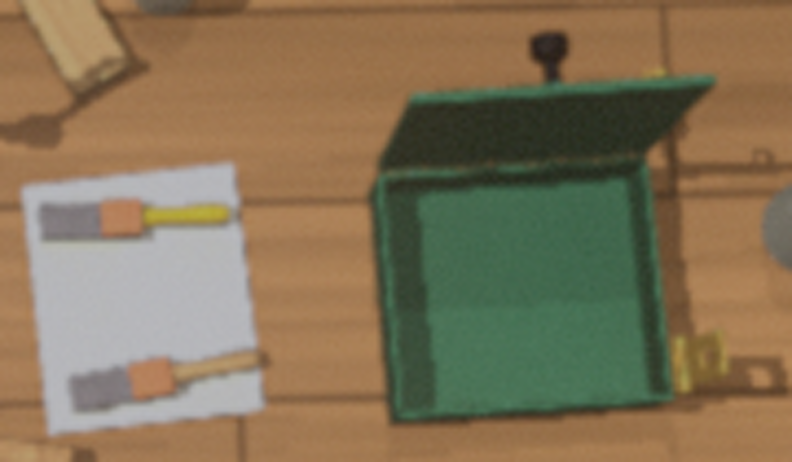

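Run:
```python
from h import *
A=lambda u,v,z:atz('top',u/4+90,v/4+115,z)
B=lambda u,v,z:atz('top',u/4.4+230,v/4.4+125,z)
c=np.array([B(393,422,.06),B(672,402,.06),B(375,190,.06),B(648,165,.06)])
print('box corners FL FR BL BR',c.round(3).tolist(),c.mean(0).round(3),'sides',[np.linalg.norm(c[i]-c[j]).round(3) for i,j in((0,1),(2,3),(0,2),(1,3))])
d=c[2]-c[0]+c[3]-c[1]; e=c[0]-c[1]+c[2]-c[3];print('yaw',np.arctan2(d[1],d[0]),np.arctan2(-e[0],e[1]))
for n,t,h,f in(('yel',(40,221),(235,213),(122,218)),('pale',(70,391),(265,358),(150,379))):
    T,H,F=B(*t,.012),B(*h,.012),B(*f,.018);v=T-H
    print(n,((T+H)/2).round(3),'ferr',F.round(3),'yaw',np.arctan2(v[1],v[0]),np.linalg.norm(v))
p1,p2=A(313,455,.125),A(348,537,.125);m=A(332,497,.131);print('bail',m.round(3),'dir',np.arctan2(*(p1-p2)[1::-1]),np.linalg.norm(p1-p2),'rim',A(342,500,.07).round(3))
hub,tip,base=A(147,263,.2),A(42,320,.205),A(207,308,.01);print('hub',hub.round(3),'tip',tip.round(3),'base',base.round(3),'arm dir',np.arctan2(*(tip-hub)[1::-1]))
t=np.array([A(150,333,.014),A(273,290,.014),A(163,442,.014),A(298,410,.014)]);print('tray',t.round(3).tolist());print('tray axis', np.arctan2(*(t[3]-t[2])[1::-1]))
print('lid top edge corners z', B(410,97,.06).round(3),B(713,78,.06).round(3))
print('sand',A(585,468,.03),'tape',A(312,192,.025),'glue',A(230,48,.15),'purple',atz('top',149,274,.07))
```

```text
box corners FL FR BL BR [[0.392, -0.202, 0.06], [0.403, -0.413, 0.06], [0.571, -0.196, 0.06], [0.587, -0.407, 0.06]] [ 0.488 -0.305  0.06 ] sides [np.float64(0.212), np.float64(0.212), np.float64(0.18), np.float64(0.184)]
yaw 0.03512181168439416 0.0627951657638189
yel [ 0.563 -0.013  0.012] ferr [ 0.562 -0.001  0.018] yaw 1.5925866591992388 0.1547634450707149
pale [ 0.437 -0.034  0.012] ferr [ 0.433 -0.02   0.018] yaw 1.720080696672777 0.15491275504799434
bail [0.335 0.272 0.131] dir 0.4101819336131272 0.07133821788869955 rim [0.337 0.274 0.07 ]
hub [0.513 0.404 0.2  ] tip [0.469 0.482 0.205] base [0.509 0.404 0.01 ] arm dir 2.0832701921144685
tray [[0.488, 0.452, 0.014], [0.524, 0.346, 0.014], [0.393, 0.438, 0.014], [0.418, 0.322, 0.014]]
tray axis -1.3549132197055884
lid top edge corners z [ 0.644 -0.226  0.06 ] [ 0.655 -0.462  0.06 ]
sand [0.36246683 0.07594076 0.03      ] tape [0.60748854 0.31064501 0.025     ] glue [0.69923583 0.35531983 0.15      ] purple [0.2280975  0.35969061 0.07      ]
```

```bash
cat >> h.py <<'E'
def down(yaw,near=None):
    z=np.array([0,0,-1.]);y=np.array([np.cos(yaw),np.sin(yaw),0]);return Ro.from_matrix(np.c_[np.cross(y,z),y,z])
def plan(*wps):
    """wps: (pos, R or None). prints successive jog steps in tool units, each within limits"""
    s=r.read_state();p=np.array(s['ee_pos']);R=Ro.from_quat(s['ee_rot'])
    for pos,Rt in wps:
        pos=np.array(pos);Rt=R if Rt is None else Rt
        dv=(R.inv()*Rt).as_rotvec()
        n=max(1,int(np.ceil(max(np.abs(R.inv().apply(pos-p)).max()/.15*1.0,np.linalg.norm(dv)/np.radians(45)))))
        while 1:
            ok=True;out=[];q,Q=p,R
            for i in range(n):
                q2=p+(pos-p)*(i+1)/n;Q2=R*Ro.from_rotvec(dv*(i+1)/n)
                sh=Q.inv().apply(q2-q)/.15;tv=(Q.inv()*Q2).as_rotvec(degrees=True)/45
                ok&=np.abs(sh).max()<=1 and np.abs(tv).max()<=1;out.append((sh,tv));q,Q=q2,Q2
            if ok:break
            n+=1
        print('->',pos.round(3))
        for sh,tv in out: print('  [%s],[%s]'%(','.join('%.2f'%(x+0) for x in sh),','.join('%.2f'%(x+0) for x in tv)),'rows',int(np.ceil(max(np.linalg.norm(sh)*3,np.linalg.norm(tv)*45/8.59)+.3)))
        p,R=pos,Rt
E
python3 - <<'E'
from h import *
plan(([.562,-.001,.15],down(.02)),([.562,-.001,.004],None))
E
```

```text
-> [ 0.562 -0.001  0.15 ]
  [0.73,-0.66,0.11],[-0.00,-0.00,-0.35] rows 4
  [0.88,-0.44,0.11],[-0.00,-0.00,-0.35] rows 4
  [0.96,-0.19,0.11],[-0.00,-0.00,-0.35] rows 4
  [0.98,0.08,0.11],[-0.00,-0.00,-0.35] rows 4
  [0.92,0.34,0.11],[-0.00,-0.00,-0.35] rows 4
-> [ 0.562 -0.001  0.004]
  [0.00,0.00,0.97],[0.00,0.00,0.00] rows 4
```

```bash
python3 -m jog '[[[0.73,-0.66,0.11],[0,0,-0.35]],[[0.73,-0.66,0.11],[0,0,-0.35]],[[0.73,-0.66,0.11],[0,0,-0.35]],[[0.73,-0.66,0.11],[0,0,-0.35]]]' 1
python3 -m jog '[[[0.88,-0.44,0.11],[0,0,-0.35]],[[0.88,-0.44,0.11],[0,0,-0.35]],[[0.88,-0.44,0.11],[0,0,-0.35]],[[0.88,-0.44,0.11],[0,0,-0.35]]]'
python3 -m jog '[[[0.96,-0.19,0.11],[0,0,-0.35]],[[0.96,-0.19,0.11],[0,0,-0.35]],[[0.96,-0.19,0.11],[0,0,-0.35]],[[0.96,-0.19,0.11],[0,0,-0.35]]]'
python3 -m jog '[[[0.98,0.08,0.11],[0,0,-0.35]],[[0.98,0.08,0.11],[0,0,-0.35]],[[0.98,0.08,0.11],[0,0,-0.35]],[[0.98,0.08,0.11],[0,0,-0.35]]]'
python3 -m jog '[[[0.92,0.34,0.11],[0,0,-0.35]],[[0.92,0.34,0.11],[0,0,-0.35]],[[0.92,0.34,0.11],[0,0,-0.35]],[[0.92,0.34,0.11],[0,0,-0.35]],[[0.92,0.34,0.11],[0,0,-0.35]],[[0.92,0.34,0.11],[0,0,-0.35]]]'
python3 - <<'E'
from h import *
plan(([.562,-.001,.05],down(.02)),([.562,-.001,.004],None))
shot('wrist','w0')
for d in r.search_frame('wrist','brush1')[:2]:
    v,u=np.array(d['location'])*[384,512];print(d['score'],u,v,atz('wrist',u,v,.012).round(3))
E
```

```text
clock: 1.7
ee_pos: [0.2304, -0.4816, 0.2134]
ee_rot: [0.967, 0.253, 0.001, -0.002]
force: [-0.5, -0.3, 0.1]
grip_width: 0.0855
grasp_force: 0.0
clock: 2.1
ee_pos: [0.3133, -0.3606, 0.1976]
ee_rot: [0.923, 0.384, 0.001, -0.001]
force: [-0.3, -0.7, 0.2]
grip_width: 0.0854
grasp_force: 0.0
clock: 2.5
ee_pos: [0.3951, -0.2395, 0.1814]
ee_rot: [0.862, 0.507, 0.001, -0.001]
force: [-0.1, -0.1, -0.2]
grip_width: 0.0855
grasp_force: 0.0
clock: 2.9
ee_pos: [0.4778, -0.118, 0.1651]
ee_rot: [0.785, 0.62, 0.001, -0.0]
force: [-0.5, -0.2, -0.7]
grip_width: 0.0853
grasp_force: 0.0
clock: 3.5
ee_pos: [0.5578, -0.0007, 0.1489]
ee_rot: [0.695, 0.719, -0.0, 0.0]
force: [-0.0, -0.8, 0.4]
grip_width: 0.0857
grasp_force: 0.0
-> [ 0.562 -0.001  0.05 ]
  [-0.00,0.03,0.66],[-0.00,0.00,0.02] rows 3
-> [ 0.562 -0.001  0.004]
  [0.00,0.00,0.31],[0.00,0.00,0.00] rows 2
0.82 261.0176 165.1968 [0.562 0.014 0.012]
```

View pics/w0.png

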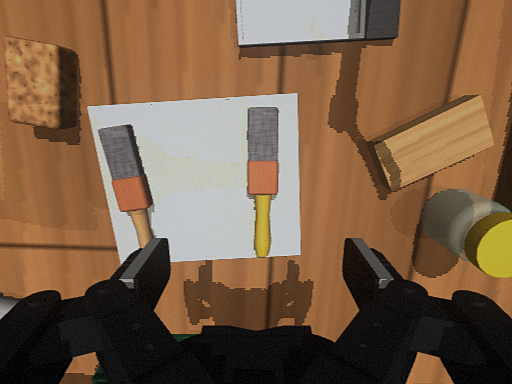

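Yellow ferrule is centred near (262,177) and the pale one near (131,193), both lying on the card and clear of the fingers.

Run:
```python
from h import *
for n,f,t,h in(('y',(262,177),(263,108),(263,255)),('p',(131,193),(116,127),(150,243))):
    F,T,H=atz('wrist',*f,.02),atz('wrist',*t,.012),atz('wrist',*h,.012)
    print(n,F.round(3),np.arctan2(*(T-H)[1::-1]),np.linalg.norm(T-H))
F=atz('wrist',262,177,.02)
plan(([F[0],F[1]-.002,.05],down(.0)),([F[0],F[1]-.002,.004],None))
```

```text
y [0.563 0.004 0.02 ] 1.612225294629199 0.15083075918886707
p [ 0.437 -0.016  0.02 ] 1.7690327148234688 0.12117734302598572
-> [0.563 0.002 0.05 ]
  [0.02,0.04,0.66],[0.00,0.00,0.04] rows 3
-> [0.563 0.002 0.004]
  [0.00,0.00,0.31],[0.00,0.00,0.00] rows 2
```

```bash
python3 -m jog '[[[0.02,0.04,0.66],[0,0,0]],[[0.02,0.04,0.66],[0,0,0]],[[0.02,0.04,0.66],[0,0,0]],[[0.02,0.04,0.8],[0,0,0]],[[0.02,0.04,0.97],[0,0,0]],[[0.02,0.04,0.97],[0,0,0]],[[0.02,0.04,0.97],[0,0,0]]]' 0
python3 -m jog '[[[0,0,0],[0,0,0]],[[0,0,0],[0,0,0]],[[0,0,0],[0,0,0]],[[0,0,0],[0,0,0]],[[0,0,0],[0,0,0]],[[0,0,0],[0,0,0]],[[0,0,0],[0,0,0]]]' -1
python3 -m jog '[[[0,0,-0.3],[0,0,0]],[[0,0,-0.6],[0,0,0]],[[0,0,-0.8],[0,0,0]],[[0,0,-0.8],[0,0,0]]]'
cat >> h.py <<'E'
BY=.052;BC=np.array([.4915,-.304,0])
def box(x,y,z): return BC+Ro.from_euler('z',BY).apply([x,y,z])
E
python3 - <<'E'
from h import *
plan((box(.008,.045,.13),down(BY-np.pi/2)),(box(.008,.045,.015),None))
E
```

```text
clock: 4.3
ee_pos: [0.5646, 0.0037, 0.0052]
ee_rot: [0.694, 0.72, 0.0, 0.001]
force: [-0.3, -0.3, 0.8]
grip_width: 0.0429
grasp_force: 0.0
clock: 5.0
ee_pos: [0.5661, 0.004, 0.0063]
ee_rot: [0.694, 0.72, 0.001, 0.002]
force: [-1.3, -1.0, 8.1]
grip_width: 0.0284
grasp_force: 60.7
clock: 5.4
ee_pos: [0.5683, 0.004, 0.1306]
ee_rot: [0.694, 0.72, 0.004, 0.005]
force: [0.8, -0.2, 0.6]
grip_width: 0.0287
grasp_force: 59.7
-> [ 0.497 -0.259  0.13 ]
  [-0.87,-0.27,0.00],[0.01,-0.00,0.99] rows 6
  [-0.81,0.42,0.00],[0.01,-0.00,0.99] rows 6
-> [ 0.497 -0.259  0.015]
  [0.00,0.00,0.77],[0.00,0.00,0.00] rows 3
```

```bash
python3 -m jog '[[[-0.87,-0.27,0],[0,0,0.99]],[[-0.87,-0.27,0],[0,0,0.99]],[[-0.87,-0.27,0],[0,0,0.99]],[[-0.87,-0.27,0],[0,0,0.99]],[[-0.87,-0.27,0],[0,0,0.99]],[[-0.87,-0.27,0],[0,0,0.99]]]'
python3 -m jog '[[[-0.81,0.42,0],[0.01,0,0.99]],[[-0.81,0.42,0],[0.01,0,0.99]],[[-0.81,0.42,0],[0.01,0,0.99]],[[-0.81,0.42,0],[0.01,0,0.99]],[[-0.81,0.42,0],[0.01,0,0.99]],[[-0.81,0.42,0],[0.01,0,0.99]],[[-0.81,0.42,0],[0.01,0,0.99]],[[-0.81,0.42,0],[0.01,0,0.99]]]'
python3 - <<'E'
from h import *
plan((box(.008,.045,.06),down(BY-np.pi/2)),(box(.008,.045,.013),None))
shot('wrist','w1')
shot('top','t1')
E
```

```text
clock: 6.0
ee_pos: [0.5276, -0.1277, 0.1231]
ee_rot: [0.916, 0.402, -0.0, -0.0]
force: [-0.4, -0.0, -0.7]
grip_width: 0.0286
grasp_force: 59.6
clock: 6.8
ee_pos: [0.4927, -0.2591, 0.1233]
ee_rot: [1.0, 0.028, -0.002, -0.004]
force: [0.2, -0.5, -1.7]
grip_width: 0.0287
grasp_force: 59.6
-> [ 0.497 -0.259  0.06 ]
  [0.03,0.00,0.42],[-0.01,0.00,0.01] rows 2
-> [ 0.497 -0.259  0.013]
  [0.00,0.00,0.31],[0.00,0.00,0.00] rows 2
```

View pics/w1.png

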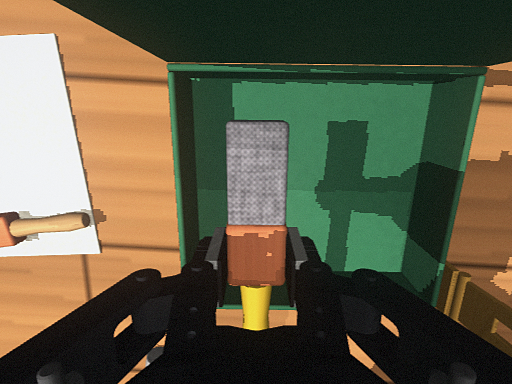

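Yellow brush held, bristles towards the hinge, over the box's left half; rear rim corners at (168,66) and (487,69).

```bash
python3 - <<'E'
from h import *
for uv in((168,66),(487,69)): print(atz('wrist',*uv,.06).round(3))
print(box(.095,.105,.06).round(3),box(.095,-.105,.06).round(3), [np.round(proj('wrist',box(*q)),0) for q in((.095,.105,.06),(.095,-.105,.06),(-.07,-.111,.073))])
E
python3 -m jog '[[[0.03,0,0.42],[0,0,0]],[[0.03,0,0.42],[0,0,0]],[[0.03,0,0.6],[0,0,0]],[[0.03,0,0.73],[0,0,0]],[[0.03,0,0.73],[0,0,0]],[[0.03,0,0.73],[0,0,0]]]'
python3 -m jog '[[[0,0,0],[0,0,0]],[[0,0,0],[0,0,0]],[[0,0,0],[0,0,0]],[[0,0,0],[0,0,0]],[[0,0,0],[0,0,0]]]' 0.1
python3 -m jog '[[[0,0,-0.3],[0,0,0]],[[0,0,-0.6],[0,0,0]],[[0,0,-0.9],[0,0,0]],[[0,0,-0.9],[0,0,0]]]'
python3 - <<'E'
from h import *
plan(([.435,-.017,.13],down(1.75-np.pi/2)),([.435,-.017,.004],None))
im=r.camera('top')
for d in r.search_frame('top','brush0')[:3]: print(d['score'],np.array(d['location'])[::-1]*[512,384])
E
```

```text
[ 0.584 -0.196  0.06 ]
[ 0.593 -0.403  0.06 ]
[ 0.581 -0.194  0.06 ] [ 0.592 -0.404  0.06 ] [array([166.,  71.]), array([487.,  72.]), array([459., 301.])]
clock: 7.5
ee_pos: [0.4967, -0.2584, 0.0141]
ee_rot: [1.0, 0.026, -0.002, -0.004]
force: [0.8, 0.1, -0.3]
grip_width: 0.0284
grasp_force: 59.7
clock: 8.0
ee_pos: [0.4969, -0.2587, 0.0142]
ee_rot: [1.0, 0.026, -0.001, -0.003]
force: [0.1, -0.3, -0.0]
grip_width: 0.047
grasp_force: 0.0
clock: 8.4
ee_pos: [0.5012, -0.2624, 0.1568]
ee_rot: [1.0, 0.026, 0.004, 0.001]
force: [0.8, -0.9, 0.7]
grip_width: 0.0472
grasp_force: 0.0
-> [ 0.435 -0.017  0.13 ]
  [-0.12,-0.55,0.06],[0.00,-0.00,-0.72] rows 5
  [0.20,-0.53,0.06],[0.00,-0.00,-0.72] rows 5
  [0.45,-0.34,0.06],[0.00,-0.00,-0.72] rows 5
-> [ 0.435 -0.017  0.004]
  [0.00,0.00,0.84],[0.00,0.00,0.00] rows 3
0.54 [262.6048 208.704 ]
0.47 [335.8208 188.0832]
```

```bash
python3 -m jog '[[[-0.12,-0.55,0.06],[0,0,-0.72]],[[-0.12,-0.55,0.06],[0,0,-0.72]],[[-0.12,-0.55,0.06],[0,0,-0.72]],[[-0.12,-0.55,0.06],[0,0,-0.72]],[[-0.12,-0.55,0.06],[0,0,-0.72]]]' 1
python3 -m jog '[[[0.2,-0.53,0.06],[0,0,-0.72]],[[0.2,-0.53,0.06],[0,0,-0.72]],[[0.2,-0.53,0.06],[0,0,-0.72]],[[0.2,-0.53,0.06],[0,0,-0.72]],[[0.2,-0.53,0.06],[0,0,-0.72]]]'
python3 -m jog '[[[0.45,-0.34,0.06],[0,0,-0.72]],[[0.45,-0.34,0.06],[0,0,-0.72]],[[0.45,-0.34,0.06],[0,0,-0.72]],[[0.45,-0.34,0.06],[0,0,-0.72]],[[0.45,-0.34,0.06],[0,0,-0.72]],[[0.45,-0.34,0.06],[0,0,-0.72]],[[0.45,-0.34,0.06],[0,0,-0.72]]]'
python3 - <<'E'
from h import *
im=shot('wrist','w2')
hsv=cv2.cvtColor(im,cv2.COLOR_RGB2HSV)
m=((hsv[...,0]<10)&(hsv[...,1]>150)&(hsv[...,2]>110)).astype(np.uint8)
n,l,st,ce=cv2.connectedComponentsWithStats(m)
for i in range(1,n):
    if st[i,4]>200: print(st[i],ce[i].round(),atz('wrist',*ce[i],.018).round(3))
for d in r.outline_of('wrist','brush0')[:2]:
    v,u=np.nonzero(d['pixels']);c,sz,a=cv2.minAreaRect(np.c_[u,v].astype(np.float32));print(d['score'],c,sz,a,atz('wrist',*c,.012).round(3))
plan(([.435,-.017,.05],down(1.75-np.pi/2)),([.435,-.017,.004],None))
E
```

```text
clock: 9.0
ee_pos: [0.4736, -0.177, 0.1385]
ee_rot: [0.952, 0.305, -0.002, -0.005]
force: [-0.5, -0.2, 0.5]
grip_width: 0.0856
grasp_force: 0.0
clock: 9.5
ee_pos: [0.4525, -0.0954, 0.131]
ee_rot: [0.831, 0.557, -0.0, -0.005]
force: [0.5, 0.8, 0.5]
grip_width: 0.0853
grasp_force: 0.0
clock: 10.2
ee_pos: [0.4314, -0.0143, 0.1235]
ee_rot: [0.643, 0.766, 0.001, -0.004]
force: [0.2, -0.1, -0.1]
grip_width: 0.0855
grasp_force: 0.0
[244 176  33  36 505] [258. 192.] [ 0.433 -0.017  0.018]
0.58 (259.5, 197.5) (159.0, 33.0) 90.0 [ 0.436 -0.023  0.012]
-> [ 0.435 -0.017  0.05 ]
  [-0.03,0.02,0.49],[-0.00,-0.01,-0.01] rows 2
-> [ 0.435 -0.017  0.004]
  [0.00,0.00,0.31],[0.00,0.00,0.00] rows 2
```

View pics/w2.png

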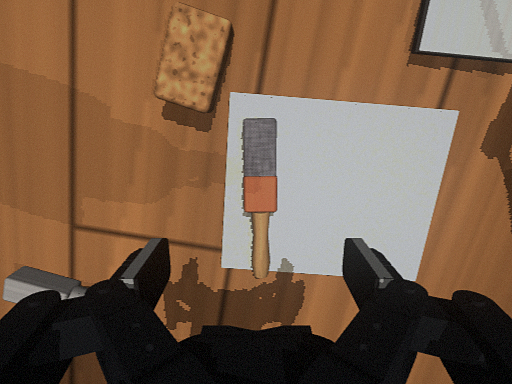

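The pale brush is aligned between the fingers, ferrule at (260,194); the hammer head at (40,285) is clear.

```bash
python3 -m jog '[[[-0.01,0.01,0.49],[0,0,0]],[[-0.01,0.01,0.49],[0,0,0]],[[-0.01,0.01,0.6],[0,0,0]],[[-0.01,0.01,0.8],[0,0,0]],[[-0.01,0.01,0.8],[0,0,0]],[[-0.01,0.01,0.8],[0,0,0]]]' 0.2
python3 -m jog '[[[0,0,0],[0,0,0]],[[0,0,0],[0,0,0]],[[0,0,0],[0,0,0]],[[0,0,0],[0,0,0]],[[0,0,0],[0,0,0]],[[0,0,0],[0,0,0]],[[0,0,0],[0,0,0]]]' -1
python3 -m jog '[[[0,0,-0.3],[0,0,0]],[[0,0,-0.6],[0,0,0]],[[0,0,-0.85],[0,0,0]],[[0,0,-0.85],[0,0,0]]]'
python3 - <<'E'
from h import *
plan((box(.008,-.04,.13),down(BY-np.pi/2)),(box(.008,-.04,.013),None))
E
```

```text
clock: 10.9
ee_pos: [0.4323, -0.0143, 0.0036]
ee_rot: [0.642, 0.767, 0.001, -0.004]
force: [0.6, -0.6, 0.8]
grip_width: 0.0511
grasp_force: 0.0
clock: 11.6
ee_pos: [0.434, -0.0145, 0.005]
ee_rot: [0.642, 0.767, 0.002, -0.002]
force: [-0.8, 0.3, 7.3]
grip_width: 0.0287
grasp_force: 60.1
clock: 12.0
ee_pos: [0.4374, -0.016, 0.1374]
ee_rot: [0.642, 0.767, 0.004, 0.002]
force: [1.1, -0.5, -0.3]
grip_width: 0.0286
grasp_force: 59.7
-> [ 0.502 -0.344  0.13 ]
  [-0.74,0.01,0.01],[0.00,-0.00,0.72] rows 5
  [-0.62,0.41,0.02],[0.00,-0.00,0.72] rows 5
  [-0.31,0.68,0.02],[0.00,-0.00,0.72] rows 5
-> [ 0.502 -0.344  0.013]
  [0.00,0.00,0.78],[0.00,0.00,0.00] rows 3
```

```bash
python3 -m jog '[[[-0.74,0.01,0.01],[0,0,0.72]],[[-0.74,0.01,0.01],[0,0,0.72]],[[-0.74,0.01,0.01],[0,0,0.72]],[[-0.74,0.01,0.01],[0,0,0.72]],[[-0.74,0.01,0.01],[0,0,0.72]]]'
python3 -m jog '[[[-0.62,0.41,0.02],[0,0,0.72]],[[-0.62,0.41,0.02],[0,0,0.72]],[[-0.62,0.41,0.02],[0,0,0.72]],[[-0.62,0.41,0.02],[0,0,0.72]],[[-0.62,0.41,0.02],[0,0,0.72]]]'
python3 -m jog '[[[-0.31,0.68,0.02],[0,0,0.72]],[[-0.31,0.68,0.02],[0,0,0.72]],[[-0.31,0.68,0.02],[0,0,0.72]],[[-0.31,0.68,0.02],[0,0,0.72]],[[-0.31,0.68,0.02],[0,0,0.72]],[[-0.31,0.68,0.02],[0,0,0.72]],[[-0.31,0.68,0.02],[0,0,0.72]]]'
python3 - <<'E'
from h import *
plan((box(.008,-.04,.06),down(BY-np.pi/2)),(box(.008,-.04,.013),None))
E
```

```text
clock: 12.5
ee_pos: [0.4537, -0.1245, 0.128]
ee_rot: [0.831, 0.557, 0.0, -0.004]
force: [-0.1, 0.7, -0.4]
grip_width: 0.0286
grasp_force: 59.6
clock: 13.0
ee_pos: [0.4757, -0.2333, 0.1243]
ee_rot: [0.952, 0.305, -0.001, -0.004]
force: [-0.2, -0.1, -0.6]
grip_width: 0.0285
grasp_force: 59.7
clock: 13.7
ee_pos: [0.4974, -0.3426, 0.1212]
ee_rot: [1.0, 0.029, -0.002, -0.004]
force: [0.5, 0.0, -0.5]
grip_width: 0.0282
grasp_force: 59.8
-> [ 0.502 -0.344  0.06 ]
  [0.03,0.01,0.41],[-0.01,0.00,0.01] rows 2
-> [ 0.502 -0.344  0.013]
  [0.00,0.00,0.31],[0.00,0.00,0.00] rows 2
```

```bash
python3 -m jog '[[[0.03,0.01,0.42],[0,0,0]],[[0.03,0.01,0.42],[0,0,0]],[[0.03,0.01,0.6],[0,0,0]],[[0.03,0.01,0.72],[0,0,0]],[[0.03,0.01,0.72],[0,0,0]],[[0.03,0.01,0.72],[0,0,0]]]'
python3 -m jog '[[[0,0,0],[0,0,0]],[[0,0,0],[0,0,0]],[[0,0,0],[0,0,0]],[[0,0,0],[0,0,0]],[[0,0,0],[0,0,0]]]' 0.1
python3 -m jog '[[[0,0,-0.3],[0,0,0]],[[0,0,-0.6],[0,0,0]],[[0,0,-1],[0,0,0]],[[0,0,-1],[0,0,0]]]'
python3 -m jog '[[[0,-0.6,-1],[0,0,0]],[[0,-0.6,-1],[0,0,0]],[[0,-0.6,-1],[0,0,0]],[[0,-0.6,-1],[0,0,0]],[[0,-0.6,-1],[0,0,0]]]' -1
python3 - <<'E'
from h import *
im=shot('top','t2');shot('scene','s2')
b=cv2.cvtColor(im,cv2.COLOR_RGB2BGR)[60:230,300:440];cv2.imwrite('pics/t2a.png',cv2.resize(b,None,fx=3.5,fy=3.5,interpolation=cv2.INTER_CUBIC))
for th in(1.5,1.6,1.7,1.8,1.9):
    print(th,[np.round(proj(c,box(.095-.19*np.cos(th),y,.06+.19*np.sin(th))),1) for c in('top','scene') for y in(.105,-.105)])
E
```

```text
clock: 14.3
ee_pos: [0.5016, -0.3438, 0.0136]
ee_rot: [1.0, 0.027, -0.002, -0.004]
force: [0.1, -0.9, -0.3]
grip_width: 0.0286
grasp_force: 59.8
clock: 14.8
ee_pos: [0.5017, -0.3442, 0.0136]
ee_rot: [1.0, 0.026, -0.001, -0.003]
force: [-0.5, 0.3, 0.2]
grip_width: 0.0468
grasp_force: 0.0
clock: 15.2
ee_pos: [0.5051, -0.3478, 0.171]
ee_rot: [1.0, 0.026, 0.003, 0.0]
force: [1.1, -0.7, 0.7]
grip_width: 0.0471
grasp_force: 0.0
clock: 15.7
ee_pos: [0.4995, -0.2557, 0.3186]
ee_rot: [1.0, 0.027, 0.002, -0.001]
force: [0.7, -0.5, 0.8]
grip_width: 0.0001
grasp_force: 0.0
1.5 [array([322.9, 155.6]), array([392.8, 150.7]), array([211.6, 174.1]), array([154.8, 178.8])]
1.6 [array([322.3, 149.4]), array([392.1, 144.5]), array([211.6, 177.5]), array([154.3, 182.2])]
1.7 [array([321.6, 143.5]), array([391.2, 138.6]), array([211.6, 181.4]), array([153.8, 186.1])]
1.8 [array([320.9, 137.8]), array([390.1, 132.9]), array([211.7, 185.6]), array([153.5, 190.4])]
1.9 [array([320.1, 132.5]), array([388.9, 127.7]), array([211.9, 190.1]), array([153.3, 195. ])]
```

View pics/t2a.png

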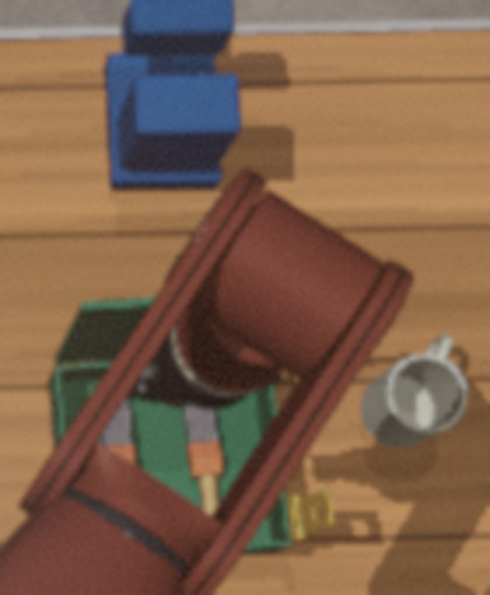

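Run:
```python
from h import *
D=down(BY-np.pi/2)
plan((box(.165,.055,.32),D),(box(.165,.055,.208),D))
```

```text
-> [ 0.653 -0.24   0.32 ]
  [0.52,-0.03,-0.02],[-0.00,0.00,0.00] rows 2
  [0.52,-0.03,-0.02],[-0.00,0.00,0.00] rows 2
-> [ 0.653 -0.24   0.208]
  [0.00,0.00,0.75],[0.00,0.00,0.00] rows 3
```

```bash
python3 -m jog '[[[0.5,-0.03,-0.08],[0,0,0]],[[1,-0.06,-0.1],[0,0,0]],[[1,-0.06,-0.1],[0,0,0]],[[1,-0.06,-0.1],[0,0,0]],[[1,-0.06,-0.1],[0,0,0]]]'
python3 -m jog '[[[0.04,0,0.3],[0,0,0]],[[0.04,0,0.6],[0,0,0]],[[0.04,0,0.8],[0,0,0]],[[0.04,0,0.8],[0,0,0]],[[0.04,0,0.8],[0,0,0]]]'
python3 - <<'E'
from h import *
s=r.read_state();p0=s['ee_pos'];R0=Ro.from_quat(s['ee_rot']);print(p0,s['force'])
for th in np.arange(1.6,-.01,-.1):
    n=.008+.011*np.sin(th)-.001
    P=box(.095-.15*np.cos(th)+n*np.sin(th),.055,.06+.15*np.sin(th)+n*np.cos(th))
    if th<.78 and 'mid' not in dir(): mid=1;p0=Pl;print('new call')
    print(round(th,2),(R0.inv().apply(P-p0)/.15).round(2).tolist());Pl=P
E
```

```text
clock: 16.3
ee_pos: [0.6469, -0.2396, 0.3231]
ee_rot: [1.0, 0.026, -0.005, -0.005]
force: [-0.8, -0.5, 0.3]
grip_width: 0.0001
grasp_force: 0.0
clock: 16.8
ee_pos: [0.6516, -0.2391, 0.2088]
ee_rot: [1.0, 0.025, -0.002, -0.004]
force: [0.5, 0.5, 0.9]
grip_width: 0.0001
grasp_force: 0.0
[ 0.65161845 -0.23907158  0.20880595] [0.50290798 0.48094033 0.90130047]
1.6 [-0.31, 0.01, -0.0]
1.5 [-0.41, 0.01, -0.01]
1.4 [-0.51, 0.01, -0.01]
1.3 [-0.61, 0.01, -0.0]
1.2 [-0.71, 0.01, 0.02]
1.1 [-0.81, 0.01, 0.05]
1.0 [-0.9, 0.01, 0.1]
0.9 [-0.99, 0.01, 0.15]
0.8 [-1.08, 0.01, 0.21]
new call
0.7 [-0.08, 0.0, 0.07]
0.6 [-0.15, 0.0, 0.15]
0.5 [-0.21, 0.0, 0.24]
0.4 [-0.27, 0.0, 0.33]
0.3 [-0.31, 0.0, 0.43]
0.2 [-0.34, 0.0, 0.53]
0.1 [-0.36, 0.01, 0.63]
-0.0 [-0.37, 0.01, 0.74]
```

```bash
python3 -m jog '[[[-0.15,0.01,0],[0,0,0]],[[-0.31,0.01,0],[0,0,0]],[[-0.41,0.01,-0.01],[0,0,0]],[[-0.51,0.01,-0.01],[0,0,0]],[[-0.61,0.01,0],[0,0,0]],[[-0.71,0.01,0.02],[0,0,0]],[[-0.81,0.01,0.05],[0,0,0]],[[-0.9,0.01,0.1],[0,0,0]],[[-0.99,0.01,0.15],[0,0,0]],[[-0.99,0.01,0.15],[0,0,0]]]'
python3 - <<'E'
from h import *
s=r.read_state();p0=s['ee_pos'];R0=Ro.from_quat(s['ee_rot']);print(p0,s['force'])
for th in np.arange(.8,-.01,-.1):
    n=.008+.011*np.sin(th)-.001
    P=box(.095-.15*np.cos(th)+n*np.sin(th),.055,.06+.15*np.sin(th)+n*np.cos(th))
    print(round(th,2),(R0.inv().apply(P-p0)/.15).round(2).tolist())
shot('scene','s3')
E
```

```text
clock: 17.8
ee_pos: [0.5042, -0.2485, 0.189]
ee_rot: [1.0, 0.025, -0.0, -0.002]
force: [0.6, -0.2, 0.4]
grip_width: 0.0002
grasp_force: 0.0
[ 0.50417605 -0.24854987  0.18903045] [ 0.61436198 -0.22158605  0.37058921]
0.8 [-0.1, -0.0, 0.07]
0.7 [-0.17, -0.0, 0.14]
0.6 [-0.25, -0.0, 0.22]
0.5 [-0.31, -0.0, 0.31]
0.4 [-0.36, 0.0, 0.4]
0.3 [-0.41, 0.0, 0.5]
0.2 [-0.44, 0.0, 0.6]
0.1 [-0.46, 0.0, 0.71]
0.0 [-0.47, 0.0, 0.81]
```

View pics/s3.png

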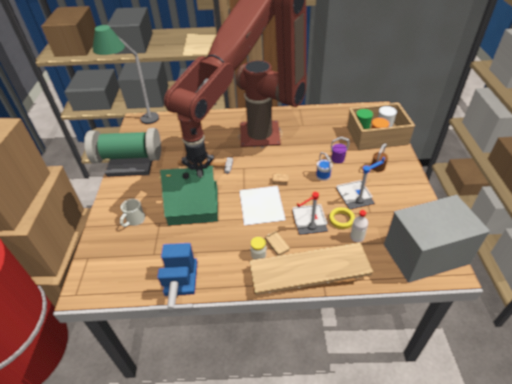

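The lid is partly closed (170-215, 165-220) and following; continue down.

```bash
python3 -m jog '[[[-0.1,0,0.07],[0,0,0]],[[-0.17,0,0.14],[0,0,0]],[[-0.25,0,0.22],[0,0,0]],[[-0.31,0,0.31],[0,0,0]],[[-0.36,0,0.4],[0,0,0]],[[-0.41,0,0.5],[0,0,0]],[[-0.44,0,0.6],[0,0,0]],[[-0.46,0,0.71],[0,0,0]],[[-0.46,0,0.8],[0,0,0]],[[-0.46,0,0.83],[0,0,0]],[[-0.46,0,0.83],[0,0,0]],[[-0.46,0,0.83],[0,0,0]]]'
```

```text
clock: 19.05
ee_pos: [0.4359, -0.2511, 0.0678]
ee_rot: [1.0, 0.027, -0.002, -0.003]
force: [-20.5, 10.8, 47.2]
grip_width: 0.0002
grasp_force: 23.4
```

```bash
python3 -m jog '[[[0,0,-0.3],[0,0,0]],[[0,0,-0.6],[0,0,0]],[[0,0,-0.9],[0,0,0]],[[0,0,-0.9],[0,0,0]]]'
python3 - <<'E'
from h import *
r.camera('top')
b=shot('top','t3');cv2.imwrite('pics/t3a.png',cv2.resize(cv2.cvtColor(b,cv2.COLOR_RGB2BGR)[130:240,310:430],None,fx=5,fy=5,interpolation=cv2.INTER_CUBIC))
print('mug',atz('top',420,175,.085).round(3))
for th in(1.6,1.75,1.9):print(th,[np.round((np.array(proj('top',box(-.07+x,-.111+.066*np.cos(th),.073+.066*np.sin(th))))-[310,130])*5) for x in(-.017,.017)])
plan((box(-.07,-.18,.2),down(BY)),(box(-.07,-.18,.12),None))
E
```

```text
clock: 19.45
ee_pos: [0.4399, -0.2543, 0.2054]
ee_rot: [1.0, 0.026, 0.004, 0.001]
force: [-0.2, 0.1, -0.5]
grip_width: -0.0
grasp_force: 0.0
mug [ 0.535 -0.539  0.085]
1.6 [array([408., 405.]), array([402., 352.])]
1.75 [array([423., 404.]), array([417., 351.])]
1.9 [array([437., 403.]), array([431., 350.])]
-> [ 0.431 -0.487  0.2  ]
  [-0.06,0.78,-0.01],[-0.00,-0.00,-1.00] rows 6
  [-0.60,0.51,-0.00],[-0.00,-0.00,-1.00] rows 6
-> [ 0.431 -0.487  0.12 ]
  [0.00,0.00,0.53],[0.00,0.00,0.00] rows 2
```

View pics/t3a.png

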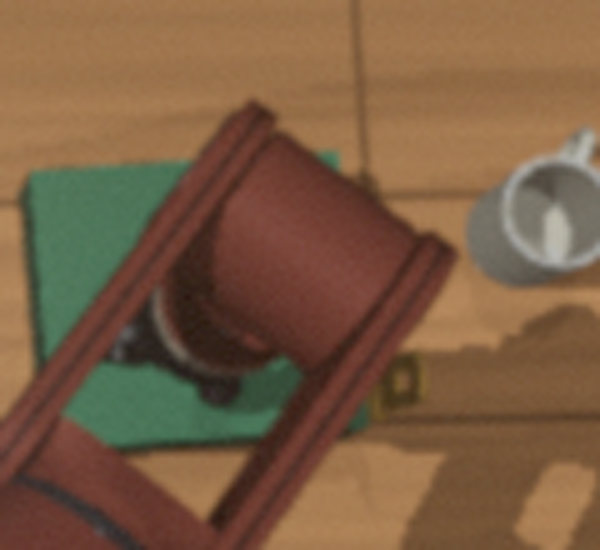

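Lid shut flush; the hasp's free end spans (424,352)-(424,402), matching about 1.8 rad.

```bash
python3 -m jog '[[[-0.06,0.78,0],[0,0,-1]],[[-0.06,0.78,0],[0,0,-1]],[[-0.06,0.78,0],[0,0,-1]],[[-0.06,0.78,0],[0,0,-1]],[[-0.06,0.78,0],[0,0,-1]],[[-0.06,0.78,0],[0,0,-1]]]' -1
python3 -m jog '[[[-0.6,0.51,0],[0,0,-1]],[[-0.6,0.51,0],[0,0,-1]],[[-0.6,0.51,0],[0,0,-1]],[[-0.6,0.51,0],[0,0,-1]],[[-0.6,0.51,0],[0,0,-1]],[[-0.6,0.51,0],[0,0,-1]],[[-0.6,0.51,0],[0,0,-1]],[[-0.6,0.51,0],[0,0,-1]]]'
python3 -m jog '[[[0,0,0.3],[0,0,0]],[[0,0,0.53],[0,0,0]],[[0,0,0.53],[0,0,0]],[[0,0,0.53],[0,0,0]]]'
python3 - <<'E'
from h import *
s=r.read_state();p0=s['ee_pos'];R0=Ro.from_quat(s['ee_rot']);print(p0,s['force'],(R0.as_matrix()).round(3).tolist())
for th in [1.8,1.6,1.4,1.2,1.0,.8,.6,.4,.2,.1,0]:
    n=.002+.011*np.sin(th)-.001; rho=.05+(1.8-th)*.006
    P=box(-.07,-.111+rho*np.cos(th)-n*np.sin(th),.073+rho*np.sin(th)+n*np.cos(th))
    print(round(th,2),(R0.inv().apply(P-p0)/.15).round(2).tolist())
E
```

```text
clock: 20.15
ee_pos: [0.432, -0.368, 0.1937]
ee_rot: [0.913, 0.408, -0.001, -0.006]
force: [-0.2, -0.5, -0.6]
grip_width: -0.0001
grasp_force: 0.0
clock: 20.95
ee_pos: [0.429, -0.486, 0.1937]
ee_rot: [0.689, 0.725, 0.002, -0.005]
force: [0.1, -0.5, -0.5]
grip_width: -0.0002
grasp_force: 0.0
clock: 21.35
ee_pos: [0.4288, -0.4854, 0.1154]
ee_rot: [0.689, 0.725, 0.002, -0.005]
force: [-0.6, -0.9, 0.5]
grip_width: 0.0001
grasp_force: 0.0
[ 0.42883405 -0.48544889  0.11544116] [-0.62295057 -0.92382309  0.46480624] [[-0.052, 0.999, -0.004], [0.999, 0.052, 0.009], [0.009, -0.004, -1.0]]
1.8 [0.29, 0.01, -0.02]
1.6 [0.36, 0.01, -0.05]
1.4 [0.43, 0.01, -0.07]
1.2 [0.51, 0.01, -0.07]
1.0 [0.59, 0.01, -0.06]
0.8 [0.66, 0.01, -0.02]
0.6 [0.73, 0.01, 0.03]
0.4 [0.79, 0.01, 0.11]
0.2 [0.83, 0.01, 0.19]
0.1 [0.84, 0.01, 0.24]
0 [0.85, 0.01, 0.28]
```

```bash
python3 -m jog '[[[0.15,0.01,-0.02],[0,0,0]],[[0.29,0.01,-0.02],[0,0,0]],[[0.36,0.01,-0.05],[0,0,0]],[[0.43,0.01,-0.07],[0,0,0]],[[0.51,0.01,-0.07],[0,0,0]],[[0.59,0.01,-0.06],[0,0,0]],[[0.66,0.01,-0.02],[0,0,0]],[[0.73,0.01,0.03],[0,0,0]],[[0.79,0.01,0.11],[0,0,0]],[[0.83,0.01,0.19],[0,0,0]],[[0.84,0.01,0.24],[0,0,0]],[[0.85,0.01,0.27],[0,0,0]],[[0.85,0.01,0.27],[0,0,0]]]'
python3 -m jog '[[[0,0,-0.3],[0,0,0]],[[0,-0.5,-0.6],[0,0,0]],[[0,-0.9,-0.9],[0,0,0]],[[0,-0.9,-0.9],[0,0,0]],[[0,-0.9,-0.9],[0,0,0]]]'
python3 - <<'E'
from h import *
b=shot('wrist','w4')
E
```

```text
clock: 22.65
ee_pos: [0.4236, -0.3582, 0.0758]
ee_rot: [0.688, 0.725, 0.001, -0.004]
force: [-0.4, -0.1, 0.2]
grip_width: -0.0001
grasp_force: 0.0
clock: 23.15
ee_pos: [0.2876, -0.3684, 0.2154]
ee_rot: [0.689, 0.724, 0.0, -0.001]
force: [0.5, -0.2, 0.6]
grip_width: -0.0001
grasp_force: 0.0
```

View pics/w4.png

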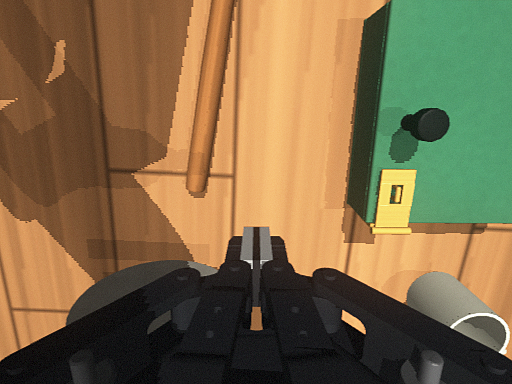

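Hasp lies flat with the staple in its slot at (398,195). On to the blue hook.

Run:
```python
from h import *
print(r.read_state()['qpos'].round(2) if hasattr(r.read_state()['qpos'],'round') else r.read_state()['qpos'])
plan(([.45,-.1,.28],down(.12)),([.44,.33,.32],down(.215)))
```

```text
[-1.08 -0.15  1.94 -0.    1.36 -1.13]
-> [ 0.45 -0.1   0.28]
  [0.87,0.58,-0.22],[-0.00,-0.00,-0.04] rows 4
  [0.85,0.61,-0.22],[-0.00,-0.00,-0.04] rows 4
-> [0.44 0.33 0.32]
  [0.95,0.09,-0.09],[0.00,0.00,-0.04] rows 4
  [0.95,0.12,-0.09],[0.00,0.00,-0.04] rows 4
  [0.94,0.15,-0.09],[0.00,0.00,-0.04] rows 4
```

```bash
python3 -m jog '[[[0.87,0.58,-0.22],[0,0,-0.04]],[[0.87,0.58,-0.22],[0,0,-0.04]],[[0.87,0.58,-0.22],[0,0,-0.04]],[[0.87,0.58,-0.22],[0,0,-0.04]],[[0.87,0.58,-0.22],[0,0,-0.04]]]' -1
python3 -m jog '[[[0.85,0.61,-0.22],[0,0,-0.04]],[[0.85,0.61,-0.22],[0,0,-0.04]],[[0.85,0.61,-0.22],[0,0,-0.04]],[[0.85,0.61,-0.22],[0,0,-0.04]],[[0.85,0.61,-0.22],[0,0,-0.04]]]'
python3 -m jog '[[[0.95,0.09,-0.09],[0,0,-0.04]],[[0.95,0.09,-0.09],[0,0,-0.04]],[[0.95,0.09,-0.09],[0,0,-0.04]],[[0.95,0.09,-0.09],[0,0,-0.04]],[[0.95,0.09,-0.09],[0,0,-0.04]]]'
python3 -m jog '[[[0.95,0.12,-0.09],[0,0,-0.04]],[[0.95,0.12,-0.09],[0,0,-0.04]],[[0.95,0.12,-0.09],[0,0,-0.04]],[[0.95,0.12,-0.09],[0,0,-0.04]],[[0.95,0.12,-0.09],[0,0,-0.04]]]'
python3 -m jog '[[[0.94,0.15,-0.09],[0,0,-0.04]],[[0.94,0.15,-0.09],[0,0,-0.04]],[[0.94,0.15,-0.09],[0,0,-0.04]],[[0.94,0.15,-0.09],[0,0,-0.04]],[[0.94,0.15,-0.09],[0,0,-0.04]],[[0.94,0.15,-0.09],[0,0,-0.04]]]'
python3 - <<'E'
from h import *
b=shot('wrist','w5');np.save('w5.npy',[0])
import json
p=r.camera_params('wrist');json.dump({k:np.array(v).tolist() for k,v in p.items()},open('w5.json','w'))
E
```

```text
clock: 23.7
ee_pos: [0.3709, -0.2303, 0.2451]
ee_rot: [0.675, 0.737, 0.002, -0.004]
force: [-0.7, -0.0, 0.6]
grip_width: -0.0002
grasp_force: 0.0
clock: 24.2
ee_pos: [0.4508, -0.0972, 0.2784]
ee_rot: [0.664, 0.747, 0.001, -0.004]
force: [-0.4, -0.1, 0.5]
grip_width: -0.0001
grasp_force: 0.0
clock: 24.7
ee_pos: [0.4471, 0.0445, 0.2927]
ee_rot: [0.653, 0.757, 0.001, -0.004]
force: [-0.0, -0.9, -0.2]
grip_width: -0.0002
grasp_force: 0.0
clock: 25.2
ee_pos: [0.4449, 0.1877, 0.3072]
ee_rot: [0.642, 0.767, 0.001, -0.003]
force: [1.1, 0.2, -0.6]
grip_width: -0.0001
grasp_force: 0.0
clock: 25.8
ee_pos: [0.4426, 0.3295, 0.3219]
ee_rot: [0.631, 0.776, 0.001, -0.003]
force: [-0.4, 0.0, -0.1]
grip_width: -0.0001
grasp_force: 0.0
```

View pics/w5.png

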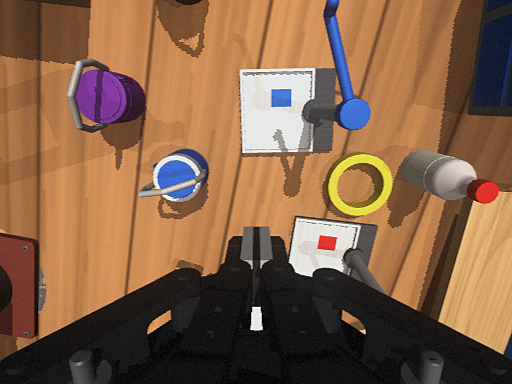

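Blue hub (353,113), arm tip (332,5), tray corners (240,69), (242,156), and tin rim centre (179,177) with its bail running (140,193)-(207,173).

Run:
```python
from h import *
A=lambda u,v,z:atz('wrist',u,v,z)
hub,tip=A(353,113,.2),A(332,5,.208);print('hub',hub.round(3),'tip',tip.round(3),np.linalg.norm((tip-hub)[:2]),np.arctan2(*(tip-hub)[1::-1]))
a,b,c,d=A(240,69,.014),A(242,156,.014),A(332,68,.008),A(333,152,.008)
print('tray',a.round(3),b.round(3),c.round(3),d.round(3),'yaws',np.arctan2(*(d-b)[1::-1]),np.arctan2(*(c-a)[1::-1]),np.arctan2(*(a-b)[1::-1])-np.pi/2, np.linalg.norm(a-b))
print('base',A(307,113,.01).round(3),'tin rim',A(179,177,.07).round(3))
# tin yaw/pose: overlay bail points
ax=np.array([A(140,193,.115),A(207,173,.115)]);print(ax.round(3).tolist())
for ps in(.2,.41,.6):
    C=np.array([.337,.274,0]);y=np.array([np.cos(ps),np.sin(ps),0])
    print(ps,[[np.round(proj(cam,C+y*k+np.array([0,0,z]))).tolist() for k,z in((-.034,.115),(0,.131),(.034,.115))] for cam in('wrist','top')])
```

```text
hub [0.512 0.411 0.2  ] tip [0.47  0.485 0.208] 0.08521311480874236 2.089256900751
tray [0.394 0.444 0.014] [0.421 0.322 0.014] [0.524 0.474 0.008] [0.559 0.356 0.008] yaws 0.24448021362745734 0.22188799783299637 0.2165873599078103 0.12566684434038028
base [0.504 0.405 0.01 ] tin rim [0.342 0.284 0.07 ]
[[0.307, 0.267, 0.115], [0.385, 0.309, 0.115]]
0.2 [[[137.0, 192.0], [161.0, 196.0], [192.0, 193.0]], [[175.0, 249.0], [172.0, 239.0], [171.0, 229.0]]]
0.41 [[[139.0, 198.0], [161.0, 196.0], [191.0, 187.0]], [[177.0, 249.0], [172.0, 239.0], [169.0, 229.0]]]
0.6 [[[141.0, 202.0], [161.0, 196.0], [189.0, 182.0]], [[179.0, 248.0], [172.0, 239.0], [167.0, 230.0]]]
```

```bash
cat >> h.py <<'E'
POST=np.array([.512,.407,0]);SY=.222
E
python3 - <<'E'
from h import *
plan(([.510,.481,.29],down(SY)),([.510,.481,.178],None))
R0=down(SY);p0=np.array([.510,.481,.178])
for k,th in enumerate(np.linspace(2.087,SY+np.pi,11)):
    off=.0175-.0015*(k/10); u=np.array([np.cos(th),np.sin(th),0]);s=np.array([np.sin(th),-np.cos(th),0])
    P=POST+.065*u+off*s+[0,0,.178];print(round(th,2),(R0.inv().apply(P-p0)/.15).round(2).tolist())
E
```

```text
-> [0.51  0.481 0.29 ]
  [0.89,0.65,0.22],[-0.00,-0.01,-0.02] rows 4
-> [0.51  0.481 0.178]
  [0.00,0.00,0.75],[0.00,0.00,0.00] rows 3
2.09 [-0.04, -0.11, 0.0]
2.21 [-0.04, -0.17, 0.0]
2.34 [-0.05, -0.22, 0.0]
2.47 [-0.08, -0.28, 0.0]
2.6 [-0.1, -0.33, 0.0]
2.73 [-0.14, -0.38, 0.0]
2.85 [-0.18, -0.42, 0.0]
2.98 [-0.22, -0.46, 0.0]
3.11 [-0.27, -0.49, 0.0]
3.24 [-0.32, -0.51, 0.0]
3.36 [-0.38, -0.53, 0.0]
```

```bash
python3 -m jog '[[[0.89,0.65,0.22],[0,0,-0.02]],[[0.89,0.65,0.22],[0,0,-0.02]],[[0.89,0.65,0.22],[0,0,-0.02]],[[0.89,0.65,0.22],[0,0,-0.02]],[[0.89,0.65,0.22],[0,0,-0.02]]]'
python3 -m jog '[[[0,0,0.3],[0,0,0]],[[0,0,0.6],[0,0,0]],[[0,0,0.75],[0,0,0]],[[0,0,0.75],[0,0,0]],[[0,0,0.75],[0,0,0]]]'
```

```text
clock: 26.35
ee_pos: [0.51, 0.4827, 0.2877]
ee_rot: [0.623, 0.782, 0.0, -0.004]
force: [-0.4, -0.1, 0.3]
grip_width: 0.0002
grasp_force: 0.0
clock: 26.85
ee_pos: [0.5096, 0.4825, 0.1794]
ee_rot: [0.624, 0.781, 0.002, -0.003]
force: [0.4, -1.1, 1.3]
grip_width: -0.0
grasp_force: 0.0
```

Now the sweep, then back off and look.

```bash
python3 -m jog '[[[-0.04,-0.11,0],[0,0,0]],[[-0.04,-0.17,0],[0,0,0]],[[-0.05,-0.22,0],[0,0,0]],[[-0.08,-0.28,0],[0,0,0]],[[-0.1,-0.33,0],[0,0,0]],[[-0.14,-0.38,0],[0,0,0]],[[-0.18,-0.42,0],[0,0,0]],[[-0.22,-0.46,0],[0,0,0]],[[-0.27,-0.49,0],[0,0,0]],[[-0.32,-0.51,0],[0,0,0]],[[-0.38,-0.53,0],[0,0,0]],[[-0.38,-0.53,0],[0,0,0]],[[-0.38,-0.53,0],[0,0,0]]]'
python3 -m jog '[[[0.2,0,0],[0,0,0]],[[0.2,0,-0.3],[0,0,0]],[[0.1,0,-0.6],[0,0,0]],[[-0.3,-0.4,-0.9],[0,0,0]],[[-0.8,-0.9,-0.9],[0,0,0]],[[-0.8,-0.9,-0.9],[0,0,0]],[[-0.8,-0.9,-0.9],[0,0,0]],[[-0.8,-0.9,-0.9],[0,0,0]]]'
python3 - <<'E'
from h import *
b=shot('wrist','w6');t=shot('top','t6')
for cam,im in(('wrist',b),('top',t)):
    h=cv2.cvtColor(im,cv2.COLOR_RGB2HSV);m=((abs(h[...,0].astype(int)-110)<10)&(h[...,1]>170)&(h[...,2]>80)).astype(np.uint8)
    n,l,st,ce=cv2.connectedComponentsWithStats(m)
    print(cam,[(st[i].tolist(),ce[i].round().tolist()) for i in range(1,n) if st[i,4]>60],'post',np.round(proj(cam,POST+[0,0,.2])),'tiptarget',np.round(proj(cam,POST+[-.087*np.cos(SY),-.087*np.sin(SY),.208])))
E
```

```text
clock: 28.15
ee_pos: [0.4441, 0.4101, 0.1776]
ee_rot: [0.624, 0.782, 0.001, -0.003]
force: [0.6, 0.3, -0.0]
grip_width: 0.0001
grasp_force: 0.0
clock: 28.95
ee_pos: [0.3377, 0.2598, 0.3136]
ee_rot: [0.624, 0.782, 0.003, -0.003]
force: [0.6, 0.8, -0.2]
grip_width: -0.0002
grasp_force: 0.0
wrist [([492, 42, 20, 36, 545], [503.0, 61.0]), ([400, 55, 89, 13, 809], [445.0, 61.0]), ([355, 56, 22, 19, 135], [368.0, 65.0]), ([241, 126, 40, 27, 709], [259.0, 139.0]), ([247, 152, 33, 15, 232], [264.0, 160.0])] post [502.  66.] tiptarget [400.  64.]
top [] post [126. 181.] tiptarget [131. 208.]
```

View pics/w6.png

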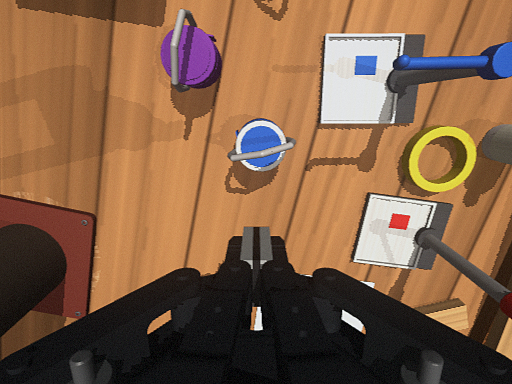

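Hook points straight over the tray (hub (500,61), tip (401,62)). Tin rim centre is (260,146), bail (231,155)-(294,144).

Run:
```python
from h import *
A=lambda u,v,z:atz('wrist',u,v,z)
h,t=A(500,61,.2),A(401,62,.208);print('hub',h.round(3),'tip',t.round(3),np.arctan2(*(h-t)[1::-1]),np.linalg.norm((h-t)[:2]))
print('rim',A(260,146,.07).round(3))
a,b=A(231,155,.115),A(294,144,.115);print(a.round(3),b.round(3),((a+b)/2).round(3),np.arctan2(*(b-a)[1::-1]),np.linalg.norm(b-a))
for d in r.outline_of('wrist','blue_tin')[:2]: print(d['score'],d['location'])
C=np.array([.34,.281,0])
for ps in(.3,.4,.5):
    y=np.array([np.cos(ps),np.sin(ps),0])
    print(ps,[np.round(proj('wrist',C+y*k+np.array([0,0,z]))).tolist() for k,z in((-.038,.108),(-.034,.115),(0,.131),(.034,.115),(.038,.108))])
```

```text
hub [0.509 0.41  0.2  ] tip [0.428 0.389 0.208] 0.24682420768914515 0.08388800061442167
rim [0.34  0.284 0.07 ]
[0.308 0.271 0.115] [0.376 0.3   0.115] [0.342 0.286 0.115] 0.39745316008343745 0.07449780642125252
0.95 [0.3784, 0.5072]
0.78 [0.1474, 0.3729]
0.3 [[228.0, 155.0], [231.0, 156.0], [260.0, 156.0], [289.0, 151.0], [291.0, 150.0]]
0.4 [[228.0, 158.0], [231.0, 159.0], [260.0, 156.0], [288.0, 149.0], [291.0, 147.0]]
0.5 [[229.0, 161.0], [232.0, 161.0], [260.0, 156.0], [288.0, 146.0], [290.0, 144.0]]
```

Run:
```python
from h import *
plan(([.363,.293,.22],down(.4-np.pi/2)),([.363,.293,.102],None))
```

```text
-> [0.363 0.293 0.22 ]
  [0.08,0.10,0.31],[-0.00,-0.00,0.89] rows 5
  [0.12,0.02,0.31],[-0.00,-0.00,0.89] rows 5
-> [0.363 0.293 0.102]
  [0.00,0.00,0.79],[0.00,0.00,0.00] rows 3
```

```bash
python3 -m jog '[[[0.08,0.1,0.31],[0,0,0.89]],[[0.08,0.1,0.31],[0,0,0.89]],[[0.08,0.1,0.31],[0,0,0.89]],[[0.08,0.1,0.31],[0,0,0.89]],[[0.08,0.1,0.31],[0,0,0.89]],[[0.08,0.1,0.31],[0,0,0.89]]]' 0
python3 -m jog '[[[0.12,0.02,0.31],[0,0,0.89]],[[0.12,0.02,0.31],[0,0,0.89]],[[0.12,0.02,0.31],[0,0,0.89]],[[0.12,0.02,0.31],[0,0,0.89]],[[0.12,0.02,0.31],[0,0,0.89]],[[0.12,0.02,0.31],[0,0,0.89]],[[0.12,0.02,0.31],[0,0,0.89]]]'
python3 - <<'E'
from h import *
plan(([.363,.293,.102],down(.4-np.pi/2)))
b=shot('wrist','w7')
y=np.array([np.cos(.4),np.sin(.4),0]);C=np.array([.341,.284,0])
print([np.round(proj('wrist',C+y*k+np.array([0,0,z]))).tolist() for k,z in((-.034,.115),(0,.131),(.034,.115))])
E
```

```text
clock: 29.7
ee_pos: [0.3518, 0.2787, 0.2646]
ee_rot: [0.853, 0.521, -0.001, -0.004]
force: [-0.4, 0.2, 0.1]
grip_width: 0.0428
grasp_force: 0.0
clock: 30.4
ee_pos: [0.3623, 0.2932, 0.2186]
ee_rot: [0.98, 0.2, -0.001, -0.004]
force: [0.8, -0.1, 0.8]
grip_width: 0.0428
grasp_force: 0.0
-> [0.363 0.293 0.102]
  [0.00,0.01,0.78],[-0.01,0.00,0.00] rows 3
[[257.0, 247.0], [257.0, 220.0], [258.0, 176.0]]
```

View pics/w7.png

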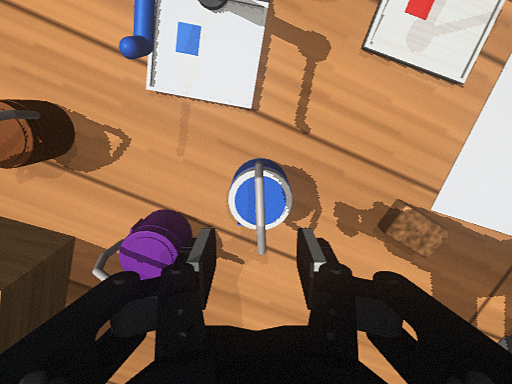

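The bail lines up midway between the fingers at (261,165)-(262,250); descend and pinch.

```bash
python3 -m jog '[[[0.02,0.01,0.3],[0,0,0]],[[0.02,0.01,0.6],[0,0,0]],[[0.02,0.01,0.77],[0,0,0]],[[0.02,0.01,0.77],[0,0,0]],[[0.02,0.01,0.77],[0,0,0]]]'
python3 -m jog '[[[0,0,0],[0,0,0]],[[0,0,0],[0,0,0]],[[0,0,0],[0,0,0]],[[0,0,0],[0,0,0]],[[0,0,0],[0,0,0]],[[0,0,0],[0,0,0]],[[0,0,0],[0,0,0]],[[0,0,0],[0,0,0]]]' -1
python3 -m jog '[[[0,0,-0.03],[0,0,0]],[[0,0,-0.07],[0,0,0]],[[0,0,-0.13],[0,0,0]],[[0,0,-0.2],[0,0,0]],[[0,0,-0.3],[0,0,0]],[[0,0,-0.4],[0,0,0]],[[0,0,-0.45],[0,0,0]],[[0,0,-0.45],[0,0,0]],[[0,0,-0.45],[0,0,0]]]'
python3 - <<'E'
from h import *
b=shot('wrist','w8');s=shot('scene','s8')
c=cv2.imread('pics/s8.png')[110:230,280:420];b=cv2.imread('pics/w8.png')
c=cv2.resize(c,(448,384),interpolation=cv2.INTER_CUBIC);cv2.imwrite('pics/w8s.png',cv2.resize(np.hstack([b,c]),(800,320)))
E
```

```text
clock: 30.95
ee_pos: [0.3653, 0.2936, 0.104]
ee_rot: [0.98, 0.198, -0.001, -0.004]
force: [0.1, -0.6, 0.3]
grip_width: 0.0423
grasp_force: 0.0
clock: 31.75
ee_pos: [0.3666, 0.294, 0.1055]
ee_rot: [0.98, 0.198, 0.001, -0.004]
force: [1.0, -2.0, 6.5]
grip_width: 0.0059
grasp_force: 58.8
clock: 32.65
ee_pos: [0.3653, 0.2929, 0.1709]
ee_rot: [0.98, 0.198, -0.001, -0.004]
force: [-0.1, -0.4, -2.7]
grip_width: 0.0058
grasp_force: 58.5
```

View pics/w8s.png

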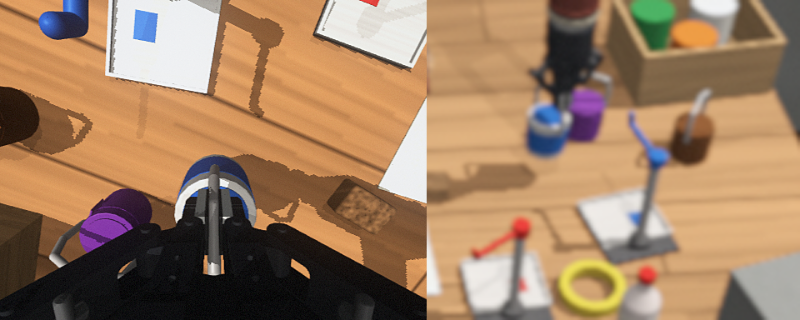

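The tin is held by the bail slope and lifted clear; now rotate it to face the arm and thread it on from the tip side.

```bash
cat >> h.py <<'E'
AY=.235;PP=np.array([.510,.409,0])
def tcp(d,z):
    return PP-d*np.array([np.cos(AY),np.sin(AY),0])+.026*np.array([-np.sin(AY),np.cos(AY),0])+[0,0,z]
E
python3 - <<'E'
from h import *
plan((tcp(.14,.2),down(AY)),(tcp(.055,.2),None))
E
```

```text
-> [0.368 0.402 0.2  ]
  [0.15,-0.33,-0.10],[-0.00,-0.00,-0.90] rows 5
  [0.33,-0.16,-0.10],[-0.00,-0.00,-0.90] rows 5
-> [0.45  0.421 0.2  ]
  [-0.00,0.57,0.00],[0.00,0.00,0.00] rows 3
```

```bash
python3 -m jog '[[[0,0,-0.1],[0,0,0]],[[0.03,-0.05,-0.2],[0,0,-0.1]],[[0.06,-0.1,-0.2],[0,0,-0.2]],[[0.08,-0.15,-0.2],[0,0,-0.35]],[[0.1,-0.2,-0.2],[0,0,-0.5]],[[0.12,-0.25,-0.2],[0,0,-0.65]],[[0.14,-0.3,-0.2],[0,0,-0.8]],[[0.15,-0.33,-0.2],[0,0,-0.9]],[[0.15,-0.33,-0.2],[0,0,-0.9]]]'
python3 -m jog '[[[0.03,-0.02,0],[0,0,-0.1]],[[0.08,-0.04,0],[0,0,-0.2]],[[0.12,-0.06,0],[0,0,-0.35]],[[0.18,-0.09,0],[0,0,-0.5]],[[0.24,-0.12,0],[0,0,-0.65]],[[0.29,-0.14,0],[0,0,-0.8]],[[0.33,-0.16,0],[0,0,-0.9]],[[0.33,-0.16,0],[0,0,-0.9]],[[0.33,-0.16,0],[0,0,-0.9]],[[0.33,-0.16,0],[0,0,-0.9]]]'
python3 - <<'E'
from h import *
plan((tcp(.14,.2),down(AY)),(tcp(.055,.2),None))
shot('wrist','w9')
e=np.array([-np.sin(AY),np.cos(AY),0]);P=tcp(.14,0)-.026*e
print('peak',np.round(proj('wrist',P+[0,0,.224])),'arm line',[np.round(proj('wrist',PP-d*np.array([np.cos(AY),np.sin(AY),0])+[0,0,.19])) for d in(.0,.087)])
E
```

```text
clock: 33.65
ee_pos: [0.3665, 0.3472, 0.2004]
ee_rot: [0.851, 0.525, -0.0, -0.004]
force: [0.0, 0.3, -1.9]
grip_width: 0.0054
grasp_force: 58.7
clock: 34.65
ee_pos: [0.3678, 0.4016, 0.2015]
ee_rot: [0.618, 0.786, 0.001, -0.003]
force: [-0.5, -0.8, -1.3]
grip_width: 0.0061
grasp_force: 58.7
-> [0.368 0.402 0.2  ]
  [0.00,0.00,0.01],[-0.00,-0.01,0.00] rows 1
-> [0.45  0.421 0.2  ]
  [-0.00,0.57,0.00],[0.00,0.00,0.00] rows 3
peak [256. 312.] arm line [array([490., 275.]), array([345., 274.])]
```

View pics/w9.png

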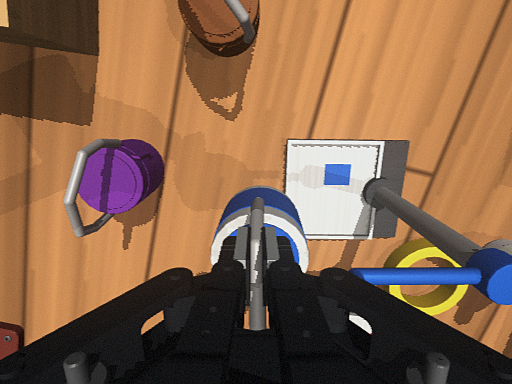

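Arm bar is level at row 276, as predicted (275); checking the tin's tilt numerically, then sliding on.

```bash
python3 - <<'E'
from h import *
e=np.array([-np.sin(AY),np.cos(AY),0]);P=tcp(.14,0)-.026*e
for k,z in((.034,.166),(.034,.096),(.034,.211),(.04,.2)): print(k,z,np.round(proj('wrist',P+k*e+[0,0,z])))
E
python3 -m jog '[[[0,0.05,0],[0,0,0]],[[0,0.1,0],[0,0,0]],[[0,0.15,0],[0,0,0]],[[0,0.2,0],[0,0,0]],[[0,0.25,0],[0,0,0]],[[0,0.3,0],[0,0,0]],[[0,0.35,0],[0,0,0]],[[0,0.4,0],[0,0,0]],[[0,0.45,0],[0,0,0]],[[0,0.5,0],[0,0,0]],[[0,0.56,0],[0,0,0]],[[0,0.56,0],[0,0,0]],[[0,0.56,0],[0,0,0]],[[0,0.56,0],[0,0,0]]]'
python3 - <<'E'
from h import *
shot('wrist','w10');shot('scene','s10')
c=cv2.imread('pics/s10.png')[120:225,300:420];b=cv2.imread('pics/w10.png')
c=cv2.resize(c,(438,384),interpolation=cv2.INTER_CUBIC);cv2.imwrite('pics/w10s.png',cv2.resize(np.hstack([b,c]),(800,323)))
E
```

```text
0.034 0.166 [257. 207.]
0.034 0.096 [256. 181.]
0.034 0.211 [257. 237.]
0.04 0.2 [257. 217.]
clock: 36.1
ee_pos: [0.4492, 0.422, 0.2016]
ee_rot: [0.617, 0.787, 0.002, -0.004]
force: [0.5, -0.1, -1.3]
grip_width: 0.0055
grasp_force: 58.7
```

View pics/w10s.png

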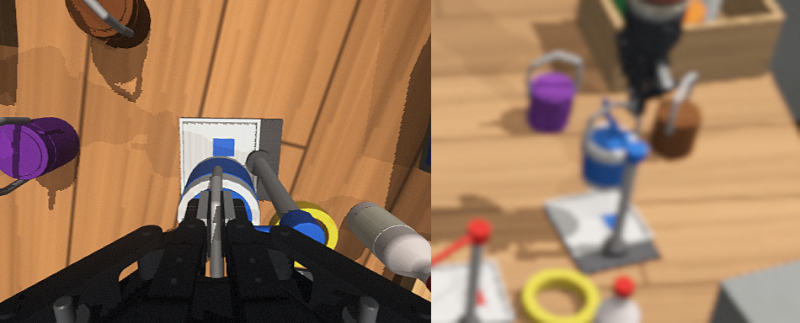

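I've now viewed 17 pictures, over the limit of 14, so I'll view no more and work from numbers. Next I lower the tin and watch the force.

```bash
python3 -m jog '[[[0,0,0.04],[0,0,0]],[[0,0,0.08],[0,0,0]],[[0,0,0.12],[0,0,0]],[[0,0,0.15],[0,0,0]],[[0,0,0.16],[0,0,0]],[[0,0,0.16],[0,0,0]]]'
python3 -m jog '[[[0,0,0.01],[0,0,0]],[[0,0,0.02],[0,0,0]],[[0,0,0.02],[0,0,0]]]'
```

```text
clock: 36.8
ee_pos: [0.4492, 0.4221, 0.1771]
ee_rot: [0.617, 0.787, 0.001, -0.004]
force: [-0.6, -0.3, -1.4]
grip_width: 0.006
grasp_force: 58.7
clock: 37.1
ee_pos: [0.4497, 0.4226, 0.1751]
ee_rot: [0.617, 0.787, 0.002, -0.003]
force: [0.9, -0.1, -0.1]
grip_width: 0.0057
grasp_force: 58.9
```

```bash
python3 -m jog '[[[0,0,0.01],[0,0,0]],[[0,0,0.02],[0,0,0]],[[0,0,0.02],[0,0,0]]]'
```

```text
clock: 37.4
ee_pos: [0.4502, 0.4232, 0.1738]
ee_rot: [0.617, 0.787, 0.003, -0.003]
force: [-0.9, -0.0, 7.1]
grip_width: 0.0058
grasp_force: 59.7
```

Contact (7 N up) at the expected height. Release, wait, rise.

```bash
python3 -m jog '[[[0,0,0],[0,0,0]],[[0,0,0],[0,0,0]],[[0,0,0],[0,0,0]],[[0,0,0],[0,0,0]],[[0,0,0],[0,0,0]]]' -0.2
python3 -m jog '[[[0,0,-0.05],[0,0,0]],[[0,0,-0.15],[0,0,0]],[[0,0,-0.3],[0,0,0]],[[0,0,-0.5],[0,0,0]],[[0,0,-0.8],[0,0,0]],[[0,0,-0.8],[0,0,0]]]'
python3 -m jog '[[[-1,0,-0.1],[0,0,0]],[[-1,0,-0.1],[0,0,0]],[[-1,0,-0.1],[0,0,0]],[[-1,0,-0.1],[0,0,0]],[[-1,0,-0.1],[0,0,0]],[[-1,0,-0.1],[0,0,0]],[[-1,0,-0.1],[0,0,0]],[[-1,0,-0.1],[0,0,0]],[[-1,0,-0.1],[0,0,0]],[[-1,0,-0.1],[0,0,0]]]'
python3 - <<'E'
from h import *
def blobs(im):
    h=cv2.cvtColor(im,cv2.COLOR_RGB2HSV);m=((abs(h[...,0].astype(int)-110)<12)&(h[...,1]>150)&(h[...,2]>70)).astype(np.uint8)
    n,l,st,ce=cv2.connectedComponentsWithStats(m);return [(st[i].tolist(),ce[i].round(1).tolist()) for i in range(1,n) if st[i,4]>40]
e=np.array([-np.sin(AY),np.cos(AY),0])
for cam in('scene','wrist'):
    print(cam,blobs(shot(cam,cam+'11')))
    P=PP-.055*np.array([np.cos(AY),np.sin(AY),0])
    print([(d['score'].__round__(2),np.round(np.array(d['location'])[::-1]*[512,384])) for d in r.search_frame(cam,'blue_tin')[:4]])
    print('lid centre pred',np.round(proj(cam,P+[0,0,.138])),'mid',np.round(proj(cam,P+[0,0,.103])),'bench would be',np.round(proj(cam,P+[0,0,.035])))
E
```

```text
clock: 37.9
ee_pos: [0.4493, 0.4222, 0.1714]
ee_rot: [0.617, 0.787, 0.001, -0.003]
force: [0.1, -0.4, -0.4]
grip_width: 0.0342
grasp_force: 0.0
clock: 38.5
ee_pos: [0.4526, 0.4236, 0.3017]
ee_rot: [0.617, 0.787, 0.009, -0.001]
force: [0.5, 1.0, 1.0]
grip_width: 0.0343
grasp_force: 0.0
clock: 39.5
ee_pos: [0.4853, 0.2762, 0.3053]
ee_rot: [0.617, 0.787, 0.002, -0.004]
force: [0.5, -0.3, 0.4]
grip_width: 0.0339
grasp_force: 0.0
scene [([17, 0, 29, 52, 719], [32.8, 20.0]), ([48, 0, 9, 10, 60], [52.0, 3.6]), ([85, 0, 15, 25, 99], [92.7, 9.6]), ([103, 0, 28, 18, 231], [114.7, 4.9]), ([140, 0, 9, 7, 48], [144.2, 2.6]), ([158, 0, 13, 27, 203], [164.3, 12.7]), ([177, 0, 11, 27, 196], [182.1, 12.4]), ([482, 0, 30, 56, 771], [497.2, 26.2]), ([196, 11, 17, 15, 208], [204.5, 18.2]), ([204, 61, 14, 5, 62], [210.4, 63.2]), ([171, 63, 8, 16, 81], [174.8, 69.2]), ([47, 68, 22, 36, 372], [59.2, 79.9]), ([283, 85, 22, 19, 342], [293.5, 95.2]), ([72, 121, 17, 20, 187], [80.2, 128.4]), ([353, 166, 16, 7, 80], [360.7, 168.9]), ([350, 177, 11, 7, 50], [355.2, 180.4]), ([159, 245, 37, 49, 1300], [178.5, 267.7])]
[(0.82, array([358., 175.])), (0.63, array([382., 163.])), (0.54, array([342., 154.]))]
lid centre pred [358. 169.] mid [357. 175.] bench would be [354. 187.]
wrist [([498, 0, 14, 62, 159], [504.5, 30.9]), ([317, 16, 35, 39, 1042], [333.5, 35.2]), ([212, 19, 41, 25, 527], [236.5, 33.7]), ([263, 19, 53, 26, 757], [285.4, 35.6]), ([230, 46, 24, 33, 564], [243.0, 59.7]), ([264, 46, 21, 32, 529], [272.5, 58.9])]
[(0.93, array([69., 39.])), (0.77, array([258.,  55.]))]
lid centre pred [257.  50.] mid [257.  56.] bench would be [257.  64.]
```

The tin hangs where predicted in both views (scene (358,175) against (357,175), wrist (258,55) against (257,56)). Handing in.

```bash
python3 -m jog '[[[-0.3,0,0],[0,0,0]],[[-0.3,0,0],[0,0,0]],[[-0.3,0,0],[0,0,0]],[[-0.3,0,0],[0,0,0]],[[-0.3,0,0],[0,0,0]],[[-0.3,0,0],[0,0,0]],[[-0.3,0,0],[0,0,0]],[[-0.3,0,0],[0,0,0]]]'
python3 -c "
from bench import r
print(r.finish_job())"
```

```text
clock: 40.5
ee_pos: [0.4962, 0.2323, 0.3052]
ee_rot: [0.617, 0.787, 0.002, -0.003]
force: [-1.1, -0.2, -0.7]
grip_width: 0.0341
grasp_force: 0.0
the job is handed in; nothing more can be done
None
```

I handed the job in with both brushes in the kit box, the lid shut, the hasp flat over the staple and the blue tin hanging on its own hook over the tray, but no verdict came back, and I viewed 17 pictures against the limit of 14.

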